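# Stow the block tray under the bench shelf

### The job

Put the wooden dapping block into the front pocket of the aluminium tray, then take the tray by its handle and slide it flat along the bench in under the low shelf until it is fully home against the back stop that you cannot see. Push gently, let nothing touch the shelf's top board, leave the other things on the bench alone, and let go.

Things in the scene. Friction and masses are not known exactly. Their poses are not given: they have to be found in the camera images.
- block_center (a point): centre of the brown wooden dapping block, a loose cube of 48 mm with round hollows in its faces; it stands flat on the bench, z up, sides along its x and y
- tray: loose, low aluminium tray, 0.35 to 0.7 kg, lying on the bench. Origin at the centre of the underside of its box; +x is the end that goes in first, -x the handle side, z up. Box 120 mm long (x), 110 mm wide (y), walls 22 mm high and 4 mm thick, floor 5 mm thick; a cross wall splits it into a front pocket (handle side) and a narrow rear one. With the block in, the block's top is 53 mm up
- tray_handle (a point): grip point of the tray's upright wooden handle, 155 mm from the tray's origin towards -x, 38 mm above the bench; the handle is 24 mm along the tray's x, 20 mm along y, from 5 to 59 mm above the bench, on a flat 14 mm wide bar, 95 mm in front of the box; same axes as the tray. Sliding the loaded tray on the bench takes 2 to 8 N
- tray_pocket (a point): centre of the floor of the tray's front pocket, where the block belongs; pocket 72 mm along the tray's x, 102 mm along y, walls to 17 mm above its floor; same axes as the tray
- riser: low plywood shelf fixed on the bench, open at its front (-x). Origin on the bench, under the middle of the front edge of its top board; +x points straight in, y across, z up. Side panels with rounded front edges leave a bay 115 mm wide about y = 0, 195 mm deep. The depth of the hidden back stop differs: the origin of a fully home tray lies at x = 62 to 112 mm of the riser, y and yaw as the riser
- deck: top board of the riser, with a blue pot and a white bottle fixed on its rear part; origin at the middle of the lower front edge; its underside is 62 mm above the bench; board 12 mm thick, 201 x 195 mm
- feeler (a joint): little sprung brass pin in the face of the back stop, pressed in by the tray's rear wall: 0 = standing out 6 mm, 0.006 = flush, the tray touches the stop; resists with 0.3 to 0.8 N. The stop behind it is a rigid rubber-faced bar, felt as a steep rise of force; more than 20 N would harm it or the side panels
- tea_cup: white tea cup, 77 mm wide, 57 high; bystander, origin at the centre of its underside; to be left alone
- glaze_jar: dark round jar, 80 mm wide, 74 high; bystander, origin at the centre of its underside; to be left alone
- turned_dolly: brown turned wooden dolly, 74 mm foot, 96 high; bystander, origin at the centre of its underside; to be left alone
- grit_bottle: bottle with teal cap, 53 mm wide, 96 high; bystander, origin at the centre of its underside; to be left alone
- red_cup: red cup, 71 mm wide, 50 high; bystander, origin at the centre of its underside; to be left alone
- foil_stone: rough stone, 55 x 67 x 42 mm; bystander, origin at the centre of its underside; to be left alone
Not all that is in view belongs to the job. What is shaped like the part that bears block_center but orange or yellow is not meant.

How it is judged:
On the way, in this order (a step that is already met when the one before it is completed fails the run):
1. the block stands in the tray's front pocket, let go, while the tray is still out in front of the shelf (x of block_center in the frame of tray between -0.038 and -0.001 m and y of block_center in the frame of tray between -0.032 and 0.032 m and z of block_center in the frame of tray between 0.024 and 0.034 m and contact force between the fingers and block below 0.1 N and x of tray in the frame of riser below -0.04 m), for 0.2 s.
2. the tray, with the block in it, lies flat and half-way in the bay under the shelf (x of block_center in the frame of tray between -0.038 and -0.001 m and y of block_center in the frame of tray between -0.032 and 0.032 m and z of block_center in the frame of tray between 0.024 and 0.034 m and angle between tray's own z axis and vertical below 0.05 rad and height (world z) of tray below 0.004 m and x of tray in the frame of riser above 0 m and angle between the x axis of tray and the x axis of riser, either way round below 0.08 rad), for 0.1 s.
At the end, for the whole second after the job is handed in: The tray lies flat on the bench in the bay under the shelf, at rest, within 2 mm of the back stop (feeler pressed more than 4 mm), within 6 mm of the bay's centre line and 0.06 rad of its direction, with the block at rest down in the front pocket (x of block_center in the frame of tray between -0.038 and -0.001 m and y of block_center in the frame of tray between -0.032 and 0.032 m and z of block_center in the frame of tray between 0.024 and 0.034 m and angle between tray's own z axis and vertical below 0.05 rad and height (world z) of tray below 0.004 m and value of joint feeler above 0.004 m and x of tray in the frame of riser above 0.055 m and y of tray in the frame of riser between -0.006 and 0.006 m and angle between the x axis of tray and the x axis of riser, either way round below 0.055 rad and linear speed of each of tray, block below 0.01 m/s); the robot touches nothing.
It fails at once if the shelf's top board is touched by anything with more than 1.5 N (contact force between deck and anything else above 1.5 N).
It fails at once if the tray is pressed against the riser or its back stop with more than 20 N (contact force between tray and riser above 20 N).
It fails at once if a bystander is moved more than 20 mm (distance of any of tea_cup, glaze_jar, turned_dolly, grit_bottle, red_cup, foil_stone from where it was at the start of the episode above 0.02 m).
It also fails if it takes over 61 s, if anything falls off the work surface, if the arm or the gripper's body presses on something with over 40 N, if the wrist force passes 120 N, or if a joint passes its speed limit or range.

### The arm

A 6-joint arm with a two-finger parallel gripper is mounted at the origin on a cart in front of the work surface, level with it; the furniture and walls round the work are solid. World frame = base frame: x ahead of the robot, y to its left, z up, the work surface at z = 0. Lengths are in m, angles in rad, forces in N, time in s.
With the tool pointing down it reaches from about 0.3 to 0.875 m from the base axis. Payload 6.4 kg.
Tool frame: the origin (TCP) lies between the finger pads; the fingertips stand ctrl.tip_reach ahead of it and the grasp point (between the pads) lies 11 mm behind it (ctrl.tip_reach is the distance from the TCP to the fingertips, in m); z points along the fingers, x is the direction in which the jaws open and shut, and the axes are right-handed (so a half turn about z gives the same grasp; the last joint's range is limited). The gripper opens to 85 mm and grips with 20 to 120 N. Pads are 22 mm wide; open, the fingers measure 114 mm over their backs; the gripper's body (76 mm by 85 mm) begins 54 mm behind the grasp point. The pads swing forward as they close: fully open they stand 13 mm farther back than shut.
Start: joints at [-1.459, 0.181, 1.607, -0, 1.354, -0.206], TCP at [0.18, -0.546, 0.239] pointing down, gripper open.
Joint ranges: [-2.99, 2.99], [-0.89, 2.07], [0.3, 2.58], [-1.14, 4.28], [0, 2.63], [-3.12, 3.12]. Speed limits (rad/s): [2.57, 2.57, 3.01, 3.14, 3.14, 3.14].

### API

Orientations are given as a unit quaternion [w, x, y, z].
In Python, from bench import telemetry, viewer, ticket, nets, ctrl gives the robot as it stands.
- The arm moves only by the tool step_arm, never from a script. Its argument "plan" is a list of rows, each a list of 2 entries, a list of its own where there are three numbers: the shift along the tool's x, y, z in m, then the turn, a rotation vector about the tool's x, y, z in degrees. A call has 1 to 5 rows; each row is the pose to reach, as a shift and turn from the pose commanded when the call began, along the tool's axes at that moment; what a row does not reach only later rows make up. A row lasts 1/10 s, in which the tool goes at most 50 mm and 8.59 degrees, less where a joint would pass 70% of its speed; a pose out of reach is approached as far as the arm can. A call with a gripper value outside its range is refused whole. "fingers" is the opening in per cent of the stroke, from 0 (shut) to 100 (fully open), set as the call begins (left out, the last holds). The fingers move at their own pace and stop on an object; the grip force is fixed at half the most. Time passes only in rows, so rows that repeat a pose let the fingers close. It gives the time, the measured TCP pose, the force and the opening at its end, in the units of the state.
- telemetry.get_obs(): the state, without advancing time (a new reading comes with each control period).
- viewer.camera(name): name is "scene" or "top" or "wrist"; returns the picture (480x640x3 uint8, red, green, blue); there is no depth.
- viewer.get_calibration(name): a dict with "K" (3x3 intrinsics, pixels), "origin" and "orientation" of the camera in the world. Camera axes: x right, y up, looking along -z (the intrinsics and any distortion apply to the point x, -y, -z); pixel columns grow to the right and rows downward; lengths in m; the calibration is good to about 2 mm. The wrist camera is an equidistant fisheye: a pixel r from the principal point sees the ray r / f radians off the axis. A picture is of the moment at which its call begins: read the wrist's pose just before it. get_calibration takes no time and is no camera call; for the wrist camera it gives the pose at the moment of the call.
- ticket.hand_in(): hands the job in, once; it reports no verdict.
Trained networks look in the newest picture that a camera, given by its name, has taken for a name from the list of things; names that differ only in an ending like _2 or _b are one class to them, and where a whole thing is asked for, a point or a joint stands for the part that bears it (a point fixed in the world has none). Each returns a list of dicts, best first, with "score" (0 to 1); they miss things now and then, are a little off and sometimes report something else, mostly with a low value. They report only what shows in the picture. A call takes as long as a camera call. They do not tell look-alikes from the thing itself.
- nets.boxes_of(thing, camera): "extent" ([left, top, right, bottom] in pixels, round what is visible of it).
The state is a dict: "time_s": time; "q": joint angles; "dq": joint speeds; "joint_efforts": joint torques, N m; "eef_pos": TCP position; "eef_rot": TCP orientation; "wrist_force": force on the tool from outside, world axes, zero at the start; "torque": the same for the moment, N m; "opening": opening from 0.0 (shut) to 1.0 (fully open).
Only numpy, scipy, OpenCV 4.12 (cv2) and the standard library are available. Lean on these libraries where they do the work, as an engineer would, in place of code of your own. Each camera call takes 0.05 s, during which the arm holds its last target.

## Working session

There is one attempt and no reset: what is moved stays moved. The work goes in short steps, Python scripts to look and compute and a tool call to move; the robot and the scene stay as the last step left them, time stands still between calls to the robot, and variables do not carry over. Pictures are saved under pics/ and viewed, and the job is handed in when it is done.

Besides the shell and the picture viewer there is one more tool, called after "Request:" as name(argument=value, ...), one argument or row to a line, values as JSON. step_arm: Moves the arm, as the interface text tells. Its arguments: {"type":"object","properties":{"plan":{"type":"array"},"fingers":{"type":"number"}},"required":["plan"]}

```bash
mkdir -p pics; ls; python3 - <<'E'
from bench import telemetry, viewer, ctrl
import cv2
o=telemetry.get_obs();print(o);print(ctrl.tip_reach)
for n in["scene","top","wrist"]:
    print(n,viewer.get_calibration(n))
    cv2.imwrite(f"pics/a_{n}.png",viewer.camera(n)[:,:,::-1])
E
```

```text
pics
{'time_s': 0.0, 'q': array([-1.45932822e+00,  1.81553535e-01,  1.60800373e+00,  2.29195251e-05,
        1.35379834e+00, -2.06321936e-01]), 'dq': array([-8.71391106e-04, -6.82827972e-05, -6.01369135e-05,  1.22069479e-03,
        4.41434766e-04,  7.06716761e-04]), 'joint_efforts': array([-2.88414658e-04, -4.44879699e+01, -3.51336086e+01, -2.70199325e-04,
        9.08541289e-03,  5.32131548e-05]), 'eef_pos': array([ 0.17961963, -0.54566109,  0.23837918]), 'eef_rot': array([-6.59674275e-04,  8.10080951e-01, -5.86317385e-01, -5.84768682e-04]), 'wrist_force': array([-0.78039863,  0.25062619,  0.37273526]), 'torque': array([ 0.01358997, -0.00722489, -0.01688243]), 'opening': 0.9990261719157358}
0.008
scene {'K': array([[561.98214558,   0.        , 331.84739961],
       [  0.        , 561.98214558, 238.51038036],
       [  0.        ,   0.        ,   1.        ]]), 'origin': array([ 0.17256158, -1.02150217,  1.4152653 ]), 'orientation': array([ 0.93097564,  0.31408412, -0.06616423, -0.17394776])}
top {'K': array([[533.123105  ,   0.        , 319.77597602],
       [  0.        , 533.123105  , 239.72301255],
       [  0.        ,   0.        ,   1.        ]]), 'origin': array([ 0.20567081, -0.07189308,  1.70938129]), 'orientation': array([ 0.73237296,  0.08141583, -0.0780138 , -0.67150216])}
wrist {'K': array([[371.64829954,   0.        , 324.47823148],
       [  0.        , 371.64829954, 235.86400938],
       [  0.        ,   0.        ,   1.        ]]), 'origin': array([ 0.25482029, -0.52147236,  0.37284753]), 'orientation': array([ 0.80035708, -0.12529484,  0.09206648, -0.5790108 ])}
```

View pics/a_scene.png

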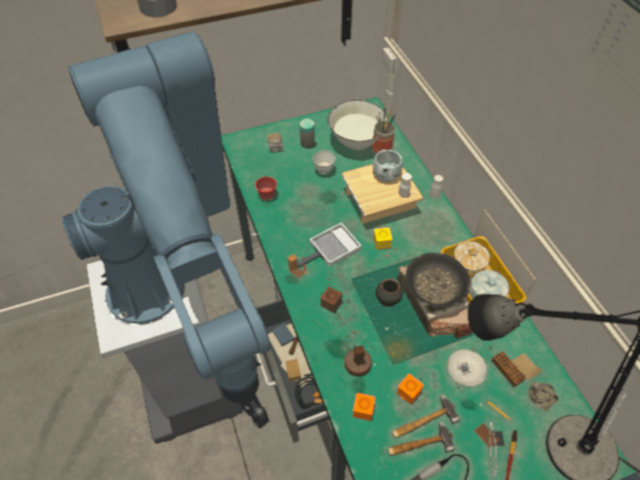

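View pics/a_top.png

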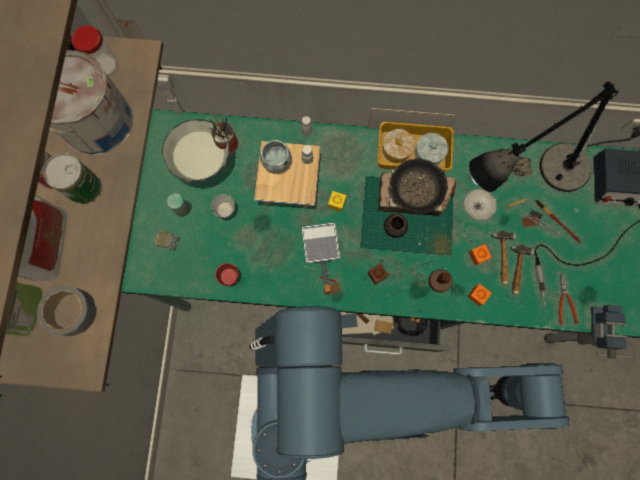

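View pics/a_wrist.png

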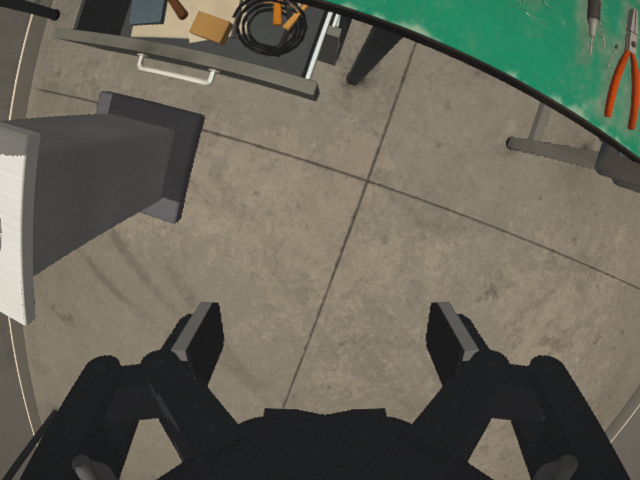

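The brown dapping block is at scene (331,299) / top (378,272). The orange and yellow cubes are look-alikes. The tray is at top (321,243), and the shelf with the pot and bottle is at top (288,173).

```bash
cat > h.py <<'E'
import numpy as np, cv2
from scipy.spatial.transform import Rotation as R
from bench import telemetry, viewer, nets, ctrl
def rot(q): return R.from_quat([q[1],q[2],q[3],q[0]])
def cal(n):
    c=viewer.get_calibration(n); return dict(K=c["K"],o=np.array(c["origin"]),R=rot(c["orientation"]).as_matrix(),fish=n=="wrist")
def proj(c,P):
    p=(np.atleast_2d(P)-c["o"])@c["R"]; p=p*[1,-1,-1]
    K=c["K"]
    if c["fish"]:
        r=np.hypot(p[:,0],p[:,1]); th=np.arctan2(r,p[:,2]); s=th/np.maximum(r,1e-9); u=p[:,:2]*s[:,None]
    else: u=p[:,:2]/p[:,2:]
    return u*[K[0,0],K[1,1]]+K[:2,2]
def ray(c,uv):
    K=c["K"]; u=(np.atleast_2d(uv)-K[:2,2])/[K[0,0],K[1,1]]
    if c["fish"]:
        r=np.linalg.norm(u,axis=1,keepdims=True); d=np.hstack([u*np.sin(r)/np.maximum(r,1e-9),np.cos(r)])
    else: d=np.hstack([u,np.ones((len(u),1))])
    d=d*[1,-1,-1]@c["R"].T if False else (d*[1,-1,-1])@c["R"].T
    return d/np.linalg.norm(d,axis=1,keepdims=True)
def onz(c,uv,z):
    d=ray(c,uv); return c["o"]+d*((z-c["o"][2])/d[:,2:])
def tri(obs): # list of (cam,uv)
    A=np.zeros((3,3));b=np.zeros(3)
    for c,uv in obs:
        d=ray(c,uv)[0]; M=np.eye(3)-np.outer(d,d); A+=M;b+=M@c["o"]
    return np.linalg.solve(A,b)
E
python3 - <<'E'
from h import *
im={n:viewer.camera(n) for n in("scene","top")}
C={n:cal(n) for n in im}
for t in["block_center","tray","tray_handle","riser","deck","tea_cup","glaze_jar","turned_dolly","grit_bottle","red_cup","foil_stone"]:
    for n in im:
        for b in nets.boxes_of(t,n)[:3]:
            e=np.array(b["extent"]); m=(e[:2]+e[2:])/2
            print(t,n,round(b["score"],2),e.round(0),onz(C[n],m,0.03)[0].round(3))
cv2.imwrite("pics/b_s.png",cv2.resize(im["scene"][160:330,240:440],None,fx=4,fy=3.5,interpolation=cv2.INTER_CUBIC)[:,:,::-1])
cv2.imwrite("pics/b_t.png",cv2.resize(im["top"][130:310,220:410],None,fx=4,fy=3.3,interpolation=cv2.INTER_CUBIC)[:,:,::-1])
E
```

```text
block_center scene 0.86 [354. 392. 372. 418.] [ 0.457 -0.563  0.03 ]
block_center scene 0.71 [317. 285. 344. 313.] [ 0.494 -0.244  0.03 ]
block_center scene 0.68 [374. 231. 391. 254.] [ 0.719 -0.111  0.03 ]
block_center top 0.79 [472. 283. 490. 304.] [ 0.461 -0.569  0.03 ]
block_center top 0.77 [367. 262. 387. 282.] [ 0.5   -0.238  0.03 ]
block_center top 0.76 [328. 189. 348. 211.] [ 0.729 -0.095  0.03 ]
tray scene 0.92 [288. 222. 360. 270.] [ 0.544 -0.059  0.03 ]
tray top 0.98 [304. 222. 344. 295.] [ 0.531 -0.065  0.03 ]
tray_handle top 0.93 [301. 223. 341. 293.] [ 0.531 -0.056  0.03 ]
riser scene 0.67 [340. 149. 427. 225.] [0.818 0.1   0.03 ]
riser top 0.57 [256. 138. 319. 207.] [0.81 0.08 0.03]
deck scene 0.98 [343. 153. 421. 214.] [0.821 0.115 0.03 ]
deck top 0.91 [253. 139. 318. 206.] [0.81  0.086 0.03 ]
tea_cup scene 0.89 [311. 147. 339. 178.] [0.677 0.277 0.03 ]
tea_cup top 0.85 [208. 191. 234. 218.] [0.679 0.286 0.03 ]
glaze_jar scene 0.61 [375. 278. 401. 305.] [ 0.66  -0.279  0.03 ]
glaze_jar top 0.64 [386. 213. 405. 235.] [ 0.664 -0.288  0.03 ]
glaze_jar top 0.6 [300. 223. 342. 293.] [ 0.531 -0.057  0.03 ]
turned_dolly scene 0.67 [342. 344. 371. 375.] [ 0.491 -0.443  0.03 ]
turned_dolly top 0.77 [427. 272. 451. 291.] [ 0.488 -0.435  0.03 ]
grit_bottle scene 0.55 [297. 121. 313. 150.] [0.659 0.429 0.03 ]
grit_bottle top 0.8 [166. 195. 192. 215.] [0.666 0.423 0.03 ]
red_cup scene 0.81 [255. 178. 277. 204.] [0.446 0.221 0.03 ]
red_cup top 0.83 [216. 264. 239. 286.] [0.45  0.236 0.03 ]
foil_stone scene 0.78 [267. 131. 284. 154.] [0.549 0.432 0.03 ]
foil_stone top 0.71 [155. 228. 178. 251.] [0.549 0.446 0.03 ]
```

View pics/b_s.png

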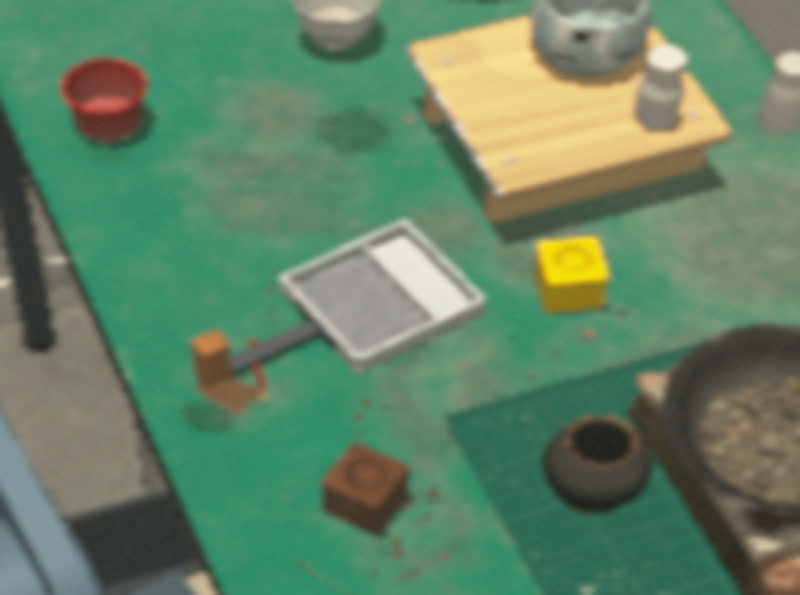

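View pics/b_t.png

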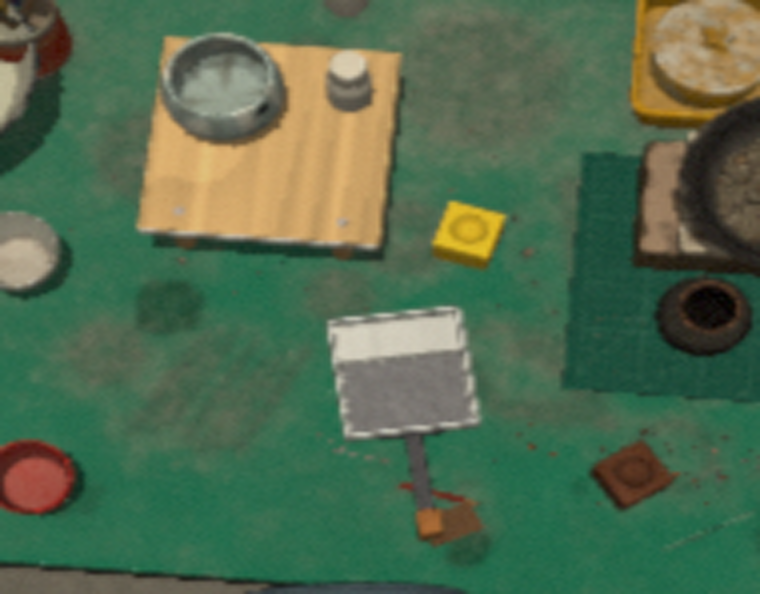

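```bash
python3 - <<'E'
from h import *
im=viewer.camera("top");C=cal("top")
hsv=cv2.cvtColor(im,cv2.COLOR_RGB2HSV)
def rect(mask,z,box):
    m=np.zeros_like(mask);x0,y0,x1,y1=box;m[y0:y1,x0:x1]=mask[y0:y1,x0:x1]
    c=max(cv2.findContours(m,cv2.RETR_EXTERNAL,cv2.CHAIN_APPROX_NONE)[0],key=cv2.contourArea)
    P=onz(C,c[:,0].astype(float),z)[:,:2]
    r=cv2.minAreaRect((P*1000).astype(np.float32));return r
notgreen=((hsv[...,0]<35)|(hsv[...,0]>100)|(hsv[...,1]<60)).astype(np.uint8)*255
print("block",rect(notgreen,0.048,(362,257,394,287)))
print("tray",rect(notgreen,0.022,(298,216,346,263)))
print("deck",rect(notgreen,0.074,(250,136,324,212)))
o=telemetry.get_obs();print(rot(o["eef_rot"]).as_matrix().round(3))
c=viewer.get_calibration("wrist");print("cam in tool",(rot(o["eef_rot"]).inv().apply(c["origin"]-o["eef_pos"])).round(4))
print((rot(o["eef_rot"]).inv()*rot(c["orientation"])).as_matrix().round(3))
E
```

```text
block ((495.97344970703125, -239.85704040527344), (48.864662170410156, 56.62302780151367), 38.61927795410156)
tray ((582.6751708984375, -50.77447509765625), (128.1393280029297, 116.2997817993164), 10.37247085571289)
deck ((793.2540283203125, 79.00677490234375), (256.81683349609375, 236.63876342773438), 4.855814456939697)
[[ 0.312 -0.95  -0.   ]
 [-0.95  -0.312 -0.   ]
 [-0.     0.    -1.   ]]
cam in tool [ 0.0003 -0.0791 -0.1343]
[[ 1.    -0.     0.001]
 [-0.    -0.952 -0.307]
 [ 0.001  0.307 -0.952]]
```

The enlarged crop shows the brown cube with round hollows at top (378,272), and that is the one meant. The orange cubes at top (481,254) and (481,294) and the yellow one at (338,200) are decoys. I'm moving above the brown one.

Request:
step_arm(
  plan=[
    [[-0.02,-0.04,0],[0,0,-4]],
    [[-0.04,-0.08,0],[0,0,-8]],
    [[-0.06,-0.12,0],[0,0,-12]],
    [[-0.08,-0.16,0],[0,0,-16]],
    [[-0.1,-0.2,0],[0,0,-20.4]],
  ],
)

```text
time_s: 1.9
eef_pos: [0.3394, -0.3874, 0.2395]
eef_rot: [0.0, 0.902, -0.432, 0.0]
wrist_force: [0.4, -0.6, 0.4]
opening: 0.999
```

```bash
cat > st.py <<'E'
from h import *
import sys
def to_tool(o,w): return rot(o["eef_rot"]).inv().apply(w)
def st():
    o=telemetry.get_obs(); M=rot(o["eef_rot"]).as_matrix()
    print("t",round(o["time_s"],2),"p",o["eef_pos"].round(4),"xang",np.degrees(np.arctan2(M[1,0],M[0,0])).round(2),"tilt",M[:,2].round(4),"F",o["wrist_force"].round(2),"T",o["torque"].round(2),"open",round(o["opening"],3));return o
if __name__=="__main__":
    o=st()
    if len(sys.argv)>3: print("shift",to_tool(o,np.array(list(map(float,sys.argv[1:4])))-o["eef_pos"]).round(4))
E
python3 st.py 0.496 -0.240 0.24
```

```text
t 1.9 p [ 0.3394 -0.3874  0.2395] xang -51.25 tilt [ 3.e-04 -4.e-04 -1.e+00] F [ 0.4  -0.64  0.35] T [-0.01 -0.02  0.01] open 0.999
shift [-0.0169 -0.2144 -0.0005]
```

Request:
step_arm(
  plan=[
    [[-0.003,-0.043,0.004],[0,0,0]],
    [[-0.007,-0.086,0.008],[0,0,0]],
    [[-0.01,-0.129,0.012],[0,0,0]],
    [[-0.014,-0.172,0.016],[0,0,0]],
    [[-0.017,-0.214,0.02],[0,0,0]],
  ],
)

```text
time_s: 2.4
eef_pos: [0.4962, -0.2404, 0.2194]
eef_rot: [0.0, 0.901, -0.433, 0.0]
wrist_force: [-0.9, 0.0, -0.8]
opening: 0.998
```

```bash
python3 - <<'E'
from st import *
st();C=cal("wrist");im=viewer.camera("wrist");np.save("w1.npy",im)
b=nets.boxes_of("block_center","wrist");print(b)
cv2.imwrite("pics/c_w.png",im[:,:,::-1])
E
```

```text
t 2.4 p [ 0.4962 -0.2404  0.2194] xang -51.38 tilt [ 4.e-04 -3.e-04 -1.e+00] F [-0.92  0.   -0.81] T [-0.01  0.02 -0.  ] open 0.998
[{'extent': [298.9, 175.7, 351.5, 242.9], 'score': 0.93}, {'extent': [548.5, 289.2, 603.0, 337.6], 'score': 0.83}]
```

View pics/c_w.png

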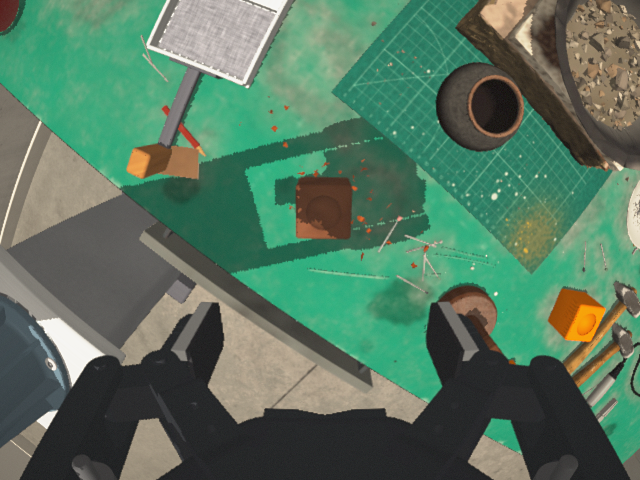

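```bash
python3 - <<'E'
from st import *
im=np.load("w1.npy")
cv2.imwrite("pics/d.png",cv2.resize(im[160:260,270:380],None,fx=6,fy=6,interpolation=cv2.INTER_CUBIC)[:,:,::-1])
cv2.imwrite("pics/e.png",cv2.resize(im[0:190,110:310],None,fx=4,fy=3,interpolation=cv2.INTER_CUBIC)[:,:,::-1])
E
```

```text
(no output)
```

View pics/d.png

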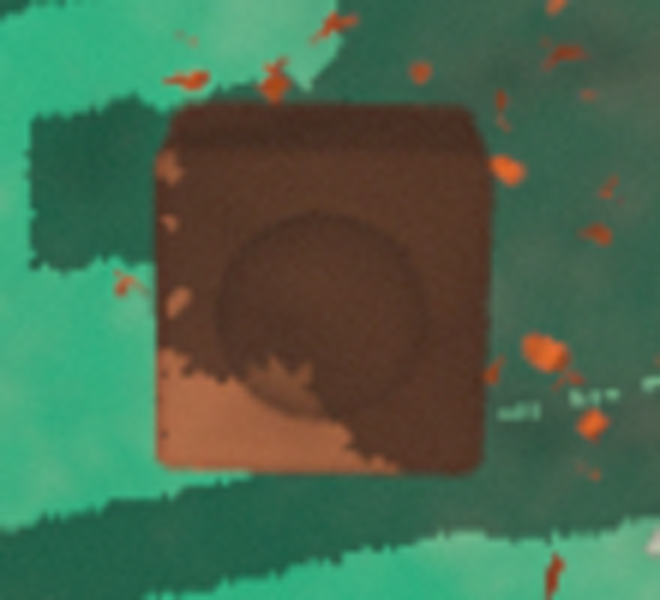

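View pics/e.png

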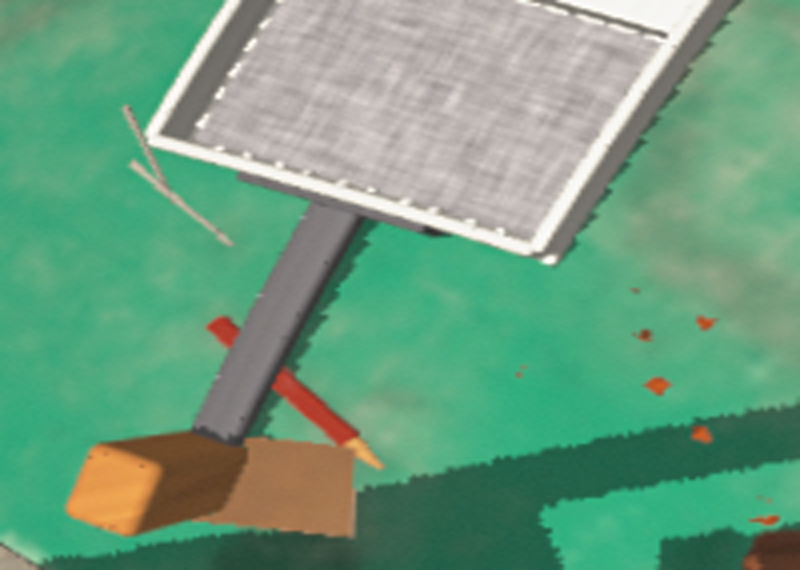

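The top face of the block is visible, with corners in the crop at (157,148), (493,150), (482,472) and (158,470). It lies nearly square to the tool.

```bash
python3 - <<'E'
from st import *
o=st();C=cal("wrist")
P=np.array([[157,148],[493,150],[482,472],[158,470]])/6+[270-.4,160-.4]
for z in(0.048,):
    w=onz(C,P,z);print(w.round(4));print(w.mean(0),np.linalg.norm(np.roll(w,-1,0)-w,axis=1))
    for i,j in((0,1),(3,2),(3,0),(2,1)):
        d=w[j]-w[i];print(np.degrees(np.arctan2(d[1],d[0])))
m=onz(C,P,.048).mean(0);print("tool shift xy",to_tool(o,m-o["eef_pos"]))
# height via top + scene
T=cal("top");S=cal("scene")
uv=proj(C,m)
print("tri", tri([(C,uv),(T,[377,272-.5])]), proj(T,m),proj(S,m))
E
```

```text
t 2.5 p [ 0.4976 -0.238   0.2188] xang -51.09 tilt [ 6.0e-04  1.7e-03 -1.0e+00] F [0.15 0.55 0.28] T [ 0.04  0.05 -0.01] open 1.001
[[ 0.5026 -0.2032  0.048 ]
 [ 0.5317 -0.2397  0.048 ]
 [ 0.4947 -0.2687  0.048 ]
 [ 0.4656 -0.2321  0.048 ]]
[ 0.4986524  -0.23590134  0.048     ] [0.04662179 0.04701146 0.0467567  0.04701226]
-51.43630069045215
-51.436957185623704
37.91430653964732
38.07872718651144
tool shift xy [-0.00083083 -0.00188658  0.17076269]
tri [ 0.4994015  -0.23547306  0.0516947 ] [[376.94783034 271.94306339]] [[330.92446962 293.1898349 ]]
```

Request:
step_arm(
  plan=[
    [[0,-0.002,0.045],[0,0,0]],
    [[0,-0.002,0.09],[0,0,0]],
    [[0,-0.002,0.135],[0,0,0]],
    [[0,-0.002,0.18],[0,0,0]],
    [[0,-0.002,0.197],[0,0,0]],
  ],
)

```text
time_s: 3.0
eef_pos: [0.4935, -0.239, 0.0177]
eef_rot: [-0.001, 0.901, -0.434, -0.004]
wrist_force: [-0.7, -0.1, 0.3]
opening: 1.0
```

Request:
step_arm(
  plan=[
    [[0,0,0],[0,0,0]],
    [[0,0,0],[0,0,0]],
    [[0,0,0],[0,0,0]],
    [[0,0,0],[0,0,0]],
    [[0,0,0],[0,0,0]],
  ],
  fingers=0,
)

```text
time_s: 3.5
eef_pos: [0.4978, -0.2417, 0.0242]
eef_rot: [0.0, 0.901, -0.434, 0.002]
wrist_force: [-0.3, -0.5, 6.7]
opening: 0.549
```

```bash
python3 st.py
```

```text
t 3.5 p [ 0.4978 -0.2417  0.0242] xang -51.39 tilt [ 0.0028 -0.0023 -1.    ] F [-0.33 -0.47  6.66] T [ 0.13  0.31 -0.01] open 0.549
```

Request:
step_arm(
  plan=[
    [[0,0,-0.04],[0,0,0]],
    [[0,0,-0.09],[0,0,0]],
    [[0,0,-0.13],[0,0,0]],
    [[0,0,-0.17],[0,0,0]],
    [[0,0,-0.19],[0,0,0]],
  ],
)

```text
time_s: 4.0
eef_pos: [0.4979, -0.2415, 0.2168]
eef_rot: [0.001, 0.901, -0.433, 0.003]
wrist_force: [-0.3, -0.5, -4.0]
opening: 0.554
```

Request:
step_arm(
  plan=[
    [[-0.02,-0.034,0],[0,0,6]],
    [[-0.04,-0.068,0],[0,0,12]],
    [[-0.06,-0.102,0],[0,0,18]],
    [[-0.08,-0.136,0],[0,0,23]],
    [[-0.1,-0.168,0],[0,0,28.2]],
  ],
)

```text
time_s: 4.5
eef_pos: [0.5656, -0.0559, 0.2123]
eef_rot: [-0.0, 0.767, -0.641, 0.0]
wrist_force: [1.6, -1.0, -2.5]
opening: 0.548
```

```bash
cat > look.py <<'E'
from st import *
import sys,pickle
n=sys.argv[1]
st();c=cal("wrist");im=viewer.camera("wrist");pickle.dump((c,im),open(n+".pkl","wb"));cv2.imwrite(f"pics/{n}.png",im[:,:,::-1])
E
python3 look.py f1
```

```text
t 4.5 p [ 0.5656 -0.0559  0.2123] xang -79.8 tilt [ 2.e-04  1.e-04 -1.e+00] F [ 1.56 -1.05 -2.53] T [-0.03 -0.01  0.03] open 0.548
```

View pics/f1.png

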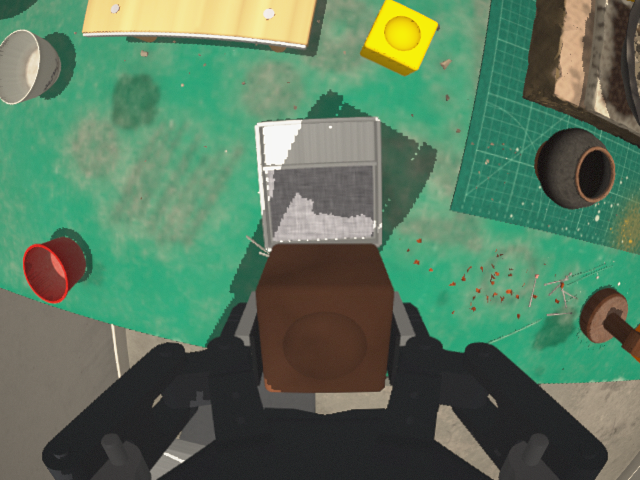

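Block held (300–385, 245–390). The tray is at (258–382,117–245). The deck's front edge runs from (84,33) to (307,46).

```bash
python3 - <<'E'
import pickle,cv2
c,im=pickle.load(open("f1.pkl","rb"))
cv2.imwrite("pics/g1.png",cv2.resize(im[105:255,245:395],None,fx=4,fy=4,interpolation=cv2.INTER_CUBIC)[:,:,::-1])
cv2.imwrite("pics/g2.png",cv2.resize(im[0:70,70:330],None,fx=3,fy=6,interpolation=cv2.INTER_CUBIC)[:,:,::-1])
E
```

```text
(no output)
```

View pics/g1.png

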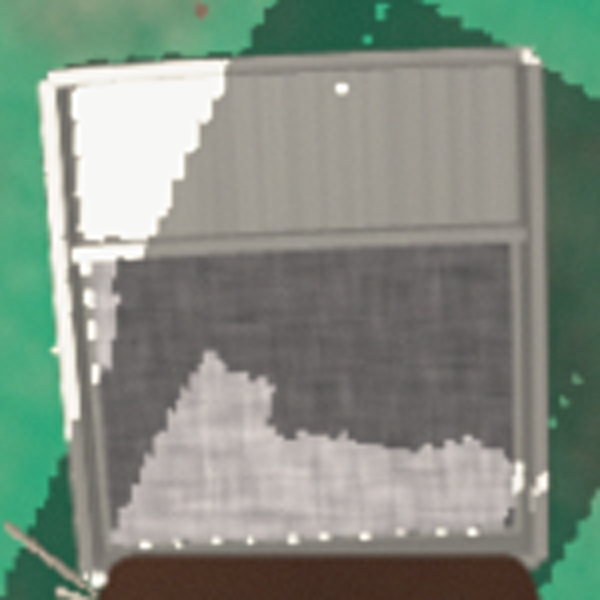

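View pics/g2.png

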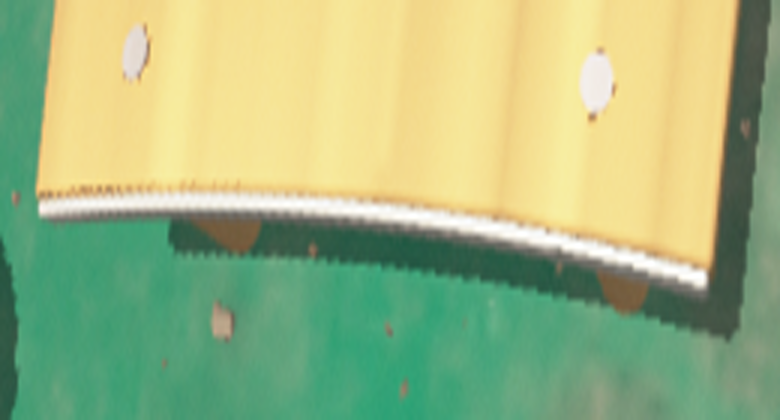

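```bash
python3 - <<'E'
from st import *
import pickle
c,im=pickle.load(open("f1.pkl","rb"))
o=telemetry.get_obs()
P=np.array([[42,76],[538,52],[546,562],[85,582]])/4+[245-.4,105-.4]
w=onz(c,P,.022);print(w.round(4),w.mean(0));print(np.linalg.norm(np.roll(w,-1,0)-w,axis=1))
for i,j in((3,0),(2,1),(1,0),(2,3)):
    d=w[j]-w[i];print(np.degrees(np.arctan2(d[1],d[0])).round(2))
ctr=w.mean(0)
D=np.array([[37,192],[712,268]])/[3,6]+[69.7,-.4]; d=onz(c,D,.074);print("decktop",d.round(4),np.linalg.norm(d[0]-d[1]))
D2=np.array([[40,217],[708,296]])/[3,6]+[69.7,-.4]; d2=onz(c,D2,.062);print("deckbot",d2.round(4),np.linalg.norm(d2[0]-d2[1]))
for e in(d,d2):
    v=e[0]-e[1];print("riser yaw",np.degrees(np.arctan2(v[1],v[0]))-90,"mid",e.mean(0))
# held block bottom? top-face corners at block top: unknown height -> scale
B=np.array([[268,390],[385,390],[392,312],[257,312]])
T=cal("top");S=cal("scene")
print("top proj",proj(T,np.vstack([w,d,d2])).round(1).tolist())
for n in("top","scene"):
    cv2.imwrite(f"pics/h_{n}.png",cv2.resize(viewer.camera(n)[130:310,220:410] if n=="top" else viewer.camera(n)[150:280,270:440],None,fx=4,fy=4,interpolation=cv2.INTER_CUBIC)[:570,:,::-1])
E
```

```text
[[ 0.6305  0.0171  0.022 ]
 [ 0.6543 -0.088   0.022 ]
 [ 0.5406 -0.1141  0.022 ]
 [ 0.5166 -0.0089  0.022 ]] [ 0.58552242 -0.04846788  0.022     ]
[0.10773011 0.11667758 0.10794651 0.11683069]
12.84
12.95
102.78
102.86
decktop [[ 0.6975  0.1738  0.074 ]
 [ 0.6966 -0.0197  0.074 ]] 0.19353102666758498
deckbot [[ 0.6959  0.1812  0.062 ]
 [ 0.6951 -0.0184  0.062 ]] 0.19962120992918617
riser yaw -0.26102960343808945 mid [0.69701317 0.07706888 0.074     ]
riser yaw -0.2284675730154504 mid [0.69548635 0.08142659 0.062     ]
top proj [[301.3, 226.9], [333.9, 222.5], [339.2, 257.2], [306.0, 261.7], [254.0, 198.5], [314.2, 203.9], [252.1, 199.9], [313.8, 205.3]]
```

View pics/h_scene.png

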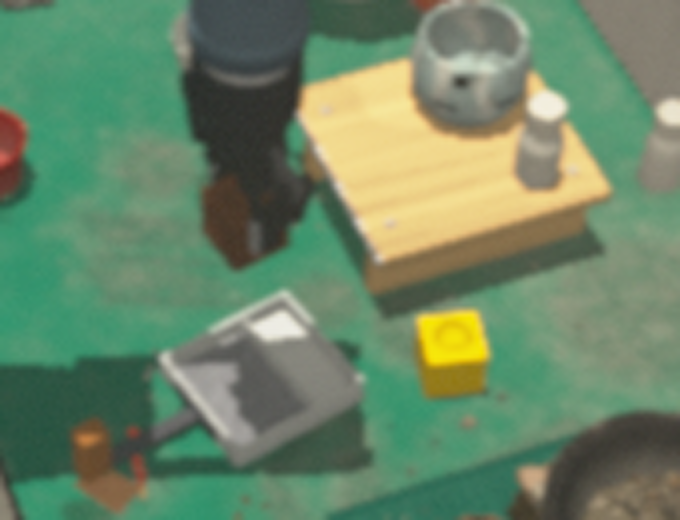

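Request:
step_arm(
  plan=[
    [[-0.001,0.002,0.045],[0,0,-2.7]],
    [[-0.001,0.002,0.09],[0,0,-2.7]],
    [[-0.001,0.002,0.13],[0,0,-2.7]],
    [[-0.001,0.002,0.15],[0,0,-2.7]],
    [[-0.001,0.002,0.15],[0,0,-2.7]],
  ],
)

```text
time_s: 5.15
eef_pos: [0.5599, -0.0573, 0.0586]
eef_rot: [0.002, 0.783, -0.622, -0.004]
wrist_force: [-0.9, -0.8, -3.4]
opening: 0.548
```

```bash
python3 look.py f2
```

```text
t 5.15 p [ 0.5599 -0.0573  0.0586] xang -76.91 tilt [-0.0075  0.0021 -1.    ] F [-0.91 -0.79 -3.38] T [-0.03  0.06 -0.  ] open 0.548
```

View pics/f2.png

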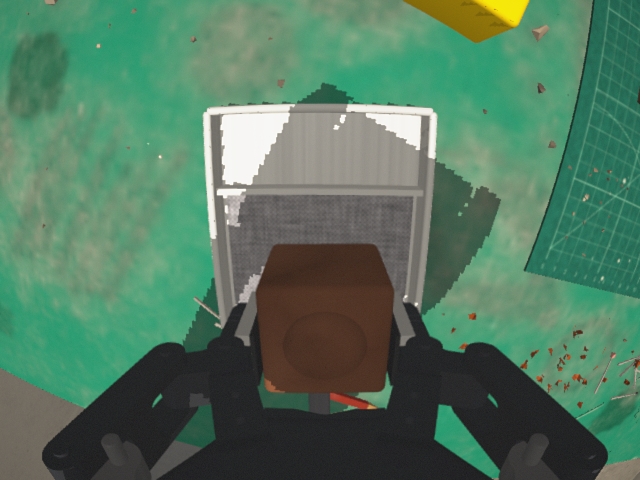

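```bash
python3 - <<'E'
from st import *
import pickle
c,im=pickle.load(open("f2.pkl","rb"))
o=telemetry.get_obs();Rt=rot(o["eef_rot"]);p=o["eef_pos"]
# use commanded-like: work in tool frame through cam pose
def tool(w): return Rt.inv().apply(w-p)
far=onz(c,[[206,110],[436,110]],.022);cw=onz(c,[[215,192],[425,192]],.022)
print("far rim tool",tool(far).round(4),np.linalg.norm(far[0]-far[1]),"cross(front edge)",tool(cw).round(4))
# block bottom front edge plane z = p.z-0.022
b=onz(c,[[271,245],[378,245]],p[2]-.022);print("block bottom front",tool(b).round(4),np.linalg.norm(b[0]-b[1]))
t=onz(c,[[265,390],[386,390]],p[2]+.026);print("block top rear",tool(t).round(4),np.linalg.norm(t[0]-t[1]))
d=far[0]-far[1];print("yaw",np.degrees(np.arctan2(d[1],d[0]))-90)
E
```

```text
far rim tool [[-0.056  -0.0836  0.0388]
 [ 0.0508 -0.0833  0.0387]] 0.10670947219756231 cross(front edge) [[-0.0535 -0.0441  0.0389]
 [ 0.0472 -0.0441  0.0388]]
block bottom front [[-0.0244 -0.0232  0.022 ]
 [ 0.0228 -0.0233  0.0219]] 0.047228112697498305
block top rear [[-0.023   0.0178 -0.0259]
 [ 0.0225  0.0176 -0.026 ]] 0.04540592386830075
yaw 12.958240035963897
```

Request:
step_arm(
  plan=[
    [[-0.002,-0.003,0.01],[0,0,0]],
    [[-0.002,-0.003,0.022],[0,0,0]],
    [[-0.002,-0.003,0.03],[0,0,0]],
    [[-0.002,-0.003,0.033],[0,0,0]],
    [[-0.002,-0.003,0.034],[0,0,0]],
  ],
)

```text
time_s: 5.7
eef_pos: [0.5653, -0.0543, 0.0292]
eef_rot: [0.001, 0.783, -0.622, -0.001]
wrist_force: [-10.0, 1.8, 16.0]
opening: 0.555
```

Request:
step_arm(
  plan=[
    [[0,0,0],[0,0,0]],
    [[0,0,0],[0,0,0]],
  ],
)

```text
time_s: 5.9
eef_pos: [0.5653, -0.0542, 0.0293]
eef_rot: [0.0, 0.783, -0.622, -0.001]
wrist_force: [-6.6, 1.2, 6.4]
opening: 0.548
```

```bash
python3 look.py f3
```

```text
t 5.9 p [ 0.5653 -0.0542  0.0293] xang -76.86 tilt [-1.5e-03  1.0e-04 -1.0e+00] F [-6.59  1.19  6.45] T [ 0.07  0.95 -0.11] open 0.548
```

View pics/f3.png

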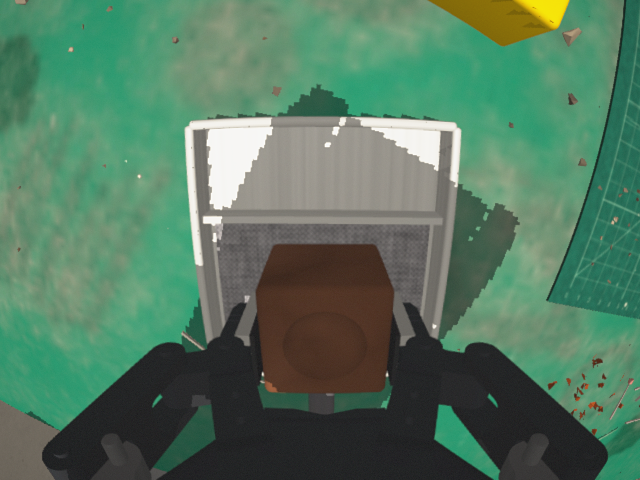

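```bash
python3 - <<'E'
from st import *
import pickle
c,im=pickle.load(open("f3.pkl","rb"))
o=telemetry.get_obs();Rt=rot(o["eef_rot"]);p=o["eef_pos"]
def tool(w): return Rt.inv().apply(w-p)
for z in(.022,.018):
  far=onz(c,[[188,123],[459,124]],z);cw=onz(c,[[205,222],[443,222]],z)
  print(tool(far).round(4),np.linalg.norm(far[0]-far[1]),"cross(front edge)",tool(cw).round(4))
cv2.imwrite("pics/g3.png",cv2.resize(im[200:420,170:480],None,fx=2.5,fy=2.5,interpolation=cv2.INTER_CUBIC)[:,:,::-1])
E
```

```text
[[-0.0534 -0.0798  0.0072]
 [ 0.0528 -0.0793  0.0071]] 0.10611761909426116 cross(front edge) [[-0.0488 -0.0393  0.0072]
 [ 0.0487 -0.0393  0.0072]]
[[-0.0549 -0.0798  0.0112]
 [ 0.0543 -0.0793  0.0111]] 0.1091175903499652 cross(front edge) [[-0.0502 -0.0381  0.0112]
 [ 0.05   -0.0382  0.0112]]
```

View pics/g3.png

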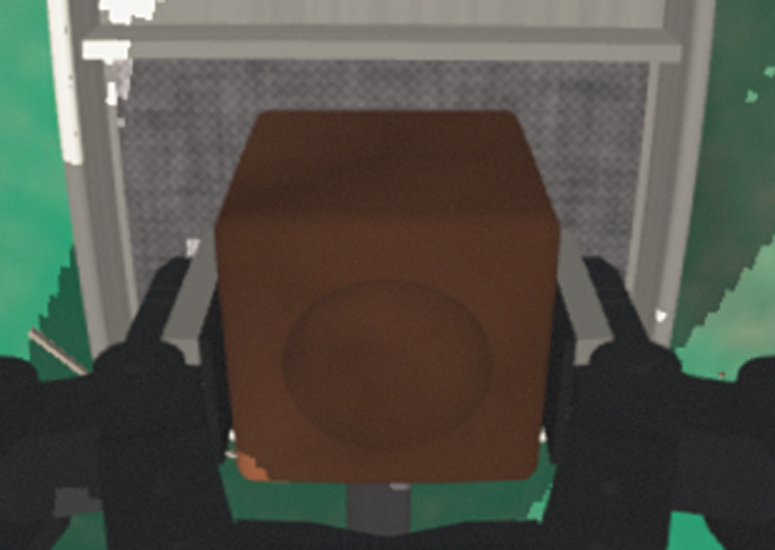

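Request:
step_arm(
  plan=[
    [[0,0,-0.001],[0,0,0]],
    [[0,0,-0.001],[0,0,0]],
    [[0,0,-0.001],[0,0,0]],
    [[0,0,-0.001],[0,0,0]],
  ],
  fingers=70,
)

```text
time_s: 6.35
eef_pos: [0.5661, -0.0545, 0.0294]
eef_rot: [-0.0, 0.783, -0.622, 0.0]
wrist_force: [-0.1, 0.1, -0.2]
opening: 0.697
```

Request:
step_arm(
  plan=[
    [[0,0,-0.01],[0,0,0]],
    [[0,0,-0.04],[0,0,0]],
    [[0,0,-0.08],[0,0,0]],
    [[0,0,-0.12],[0,0,0]],
    [[0,0,-0.15],[0,0,0]],
  ],
)

```text
time_s: 6.85
eef_pos: [0.5667, -0.0547, 0.1829]
eef_rot: [-0.001, 0.783, -0.622, 0.002]
wrist_force: [1.0, -0.7, -0.2]
opening: 0.702
```

```bash
python3 look.py f4
```

```text
t 6.85 p [ 0.5667 -0.0547  0.1829] xang -76.89 tilt [ 0.0031 -0.001  -1.    ] F [ 1.02 -0.7  -0.19] T [0.   0.02 0.01] open 0.702
```

View pics/f4.png

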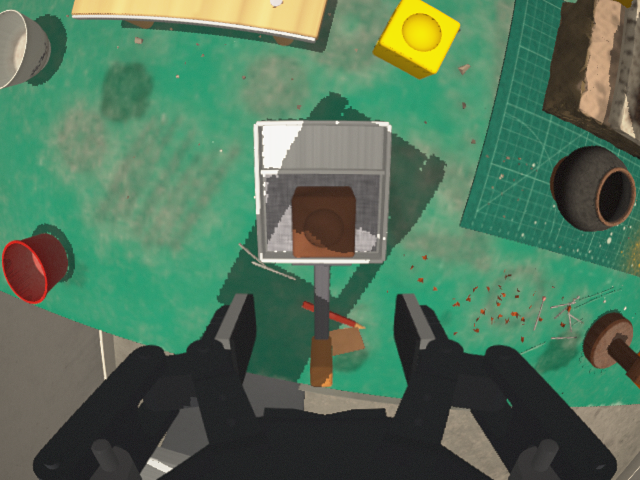

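Block standing in the front pocket at (292–355,187–258). Next I'm taking a better look at the shelf's mouth.

Request:
step_arm(
  plan=[
    [[-0.02,-0.012,-0.014],[0,0,2.6]],
    [[-0.04,-0.024,-0.028],[0,0,5.2]],
    [[-0.06,-0.036,-0.042],[0,0,7.8]],
    [[-0.085,-0.048,-0.056],[0,0,10.4]],
    [[-0.105,-0.058,-0.067],[0,0,13]],
  ],
  fingers=100,
)

```text
time_s: 7.4
eef_pos: [0.5989, 0.0623, 0.2478]
eef_rot: [-0.001, 0.707, -0.707, 0.0]
wrist_force: [-0.0, 0.3, -0.1]
opening: 1.001
```

Request:
step_arm(
  plan=[
    [[0,0,0],[0,0,0]],
    [[0,0,0],[0,0,0]],
  ],
)

```text
time_s: 7.6
eef_pos: [0.5984, 0.0611, 0.2465]
eef_rot: [0.0, 0.708, -0.706, 0.0]
wrist_force: [0.5, -0.2, -0.2]
opening: 1.0
```

```bash
python3 look.py f5; python3 - <<'E'
import pickle,cv2
c,im=pickle.load(open("f5.pkl","rb"))
cv2.imwrite("pics/g5.png",cv2.resize(im[60:260,180:460],None,fx=2.8,fy=2.8,interpolation=cv2.INTER_CUBIC)[:,:,::-1])
E
```

```text
t 7.6 p [0.5984 0.0611 0.2465] xang -89.78 tilt [ 3.e-04 -5.e-04 -1.e+00] F [ 0.51 -0.22 -0.22] T [0.   0.05 0.  ] open 1.0
```

View pics/f5.png

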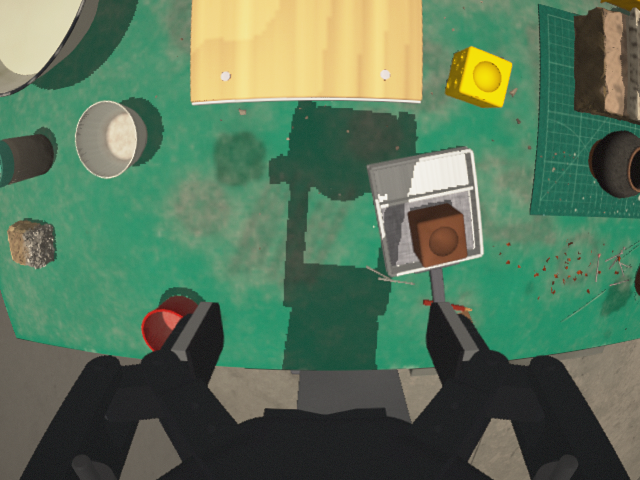

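```bash
python3 - <<'E'
import pickle,cv2
c,im=pickle.load(open("f5.pkl","rb"))
cv2.imwrite("pics/g5a.png",cv2.resize(im[85:115,180:435],None,fx=3,fy=12,interpolation=cv2.INTER_CUBIC)[:,:,::-1])
cv2.imwrite("pics/g5b.png",cv2.resize(im[140:280,360:490],None,fx=4,fy=4,interpolation=cv2.INTER_CUBIC)[:,:,::-1])
E
```

```text
(no output)
```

View pics/g5a.png

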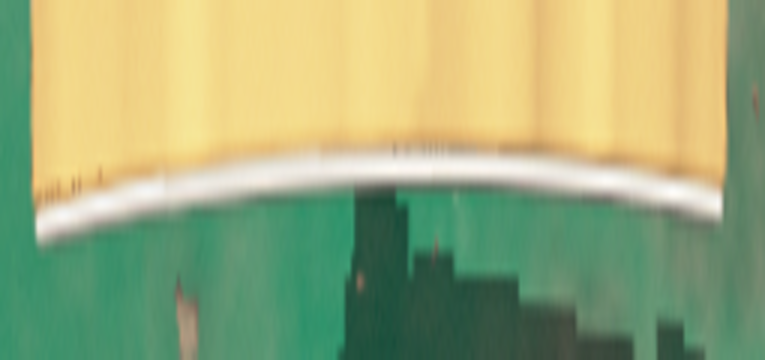

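View pics/g5b.png

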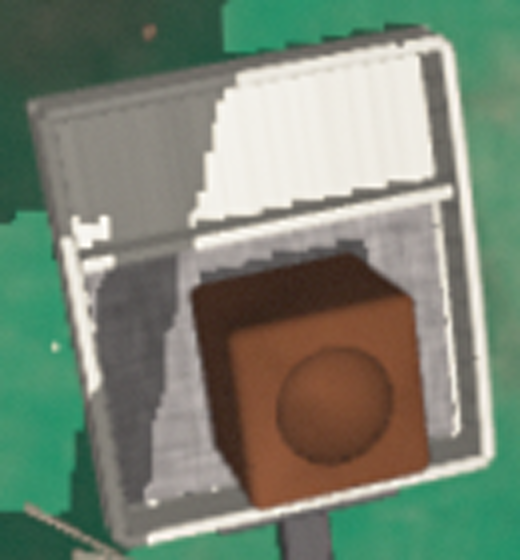

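```bash
python3 - <<'E'
from st import *
import pickle
c,im=pickle.load(open("f5.pkl","rb"))
off=np.array([359.6,139.6])
P=np.array([[29,104],[448,34],[496,466],[116,546]])/4+off
w=onz(c,P,.022);print(w.round(4),w.mean(0));print(np.linalg.norm(np.roll(w,-1,0)-w,axis=1))
ang=[]
for i,j in((3,0),(2,1),(1,0),(2,3)):
    d=w[j]-w[i];ang.append(np.degrees(np.arctan2(d[1],d[0])));
print(ang)
# fit: known 120x110 rect at z=.022 via reprojection (x,y,yaw, z-offset of camera)
from scipy.optimize import least_squares
def rect(p,L,W): 
    r=np.array([[L/2,W/2],[L/2,-W/2],[-L/2,-W/2],[-L/2,W/2]]);a=p[2];return r@np.array([[np.cos(a),np.sin(a)],[-np.sin(a),np.cos(a)]])+p[:2]
f=lambda p:(proj(c,np.hstack([rect(p,.12,.11),np.full((4,1),.022+p[3])]))-P).ravel()
s=least_squares(f,[.585,-.05,.22,0]);print("tray fit",s.x[:3],np.degrees(s.x[2]),s.x[3],np.abs(s.fun).max())
B=np.array([[233,330],[410,297],[430,465],[258,508]])/4+off
b=onz(c,B,.053);print("block",b.mean(0),np.linalg.norm(np.roll(b,-1,0)-b,axis=1))
a=s.x[2];d=b.mean(0)[:2]-s.x[:2];print("block in tray",d@[np.cos(a),np.sin(a)],d@[-np.sin(a),np.cos(a)])
D=np.array([[36,243],[722,220]])/[3,12]+[179.7,84.6];Dt=np.array([[33,203],[725,184]])/[3,12]+[179.7,84.6]
for e in(onz(c,D,.062),onz(c,Dt,.074)):
    v=e[0]-e[1];print(e.round(4),np.linalg.norm(v),"mid",e.mean(0).round(4),"yaw",np.degrees(np.arctan2(v[1],v[0]))-90)
E
```

```text
[[ 0.6334  0.0201  0.022 ]
 [ 0.6553 -0.0873  0.022 ]
 [ 0.5388 -0.1147  0.022 ]
 [ 0.5167 -0.0077  0.022 ]] [ 0.58604082 -0.04741841  0.022     ]
[0.10958052 0.11969924 0.10933116 0.11995421]
[np.float64(13.358539268538786), np.float64(13.24290320180906), np.float64(101.52111195307452), np.float64(101.65072909348655)]
tray fit [ 0.58574405 -0.04773027  0.21833541] 12.509697245100654 -0.0014099842023768707 0.9671197758196968
block [ 0.56777779 -0.05357484  0.053     ] [0.04469518 0.0442342  0.04559564 0.04628004]
block in tray -0.018805696183219953 -0.0018142326244175164
[[ 0.6947  0.1779  0.062 ]
 [ 0.6947 -0.0209  0.062 ]] 0.1987617248432115 mid [0.6947 0.0785 0.062 ] yaw 0.01598044801825438
[[ 0.697   0.1743  0.074 ]
 [ 0.6967 -0.0186  0.074 ]] 0.1929412555778331 mid [0.6968 0.0778 0.074 ] yaw -0.08986247726899421
```

Request:
step_arm(
  plan=[
    [[0.029,0.033,0.013],[0,0,-2.5]],
    [[0.058,0.066,0.026],[0,0,-5]],
    [[0.087,0.099,0.039],[0,0,-7.6]],
    [[0.116,0.132,0.052],[0,0,-10]],
    [[0.144,0.164,0.065],[0,0,-12.6]],
  ],
)

```text
time_s: 8.15
eef_pos: [0.4324, -0.0848, 0.1801]
eef_rot: [0.0, 0.781, -0.624, -0.0]
wrist_force: [0.3, -0.4, -0.0]
opening: 0.998
```

Request:
step_arm(
  plan=[
    [[0,0,0],[0,0,0]],
    [[0,0,0],[0,0,0]],
  ],
)

```text
time_s: 8.35
eef_pos: [0.4336, -0.0845, 0.1807]
eef_rot: [0.0, 0.78, -0.626, -0.001]
wrist_force: [-0.4, 0.9, 0.7]
opening: 0.994
```

```bash
python3 look.py f6; python3 - <<'E'
import pickle,cv2
c,im=pickle.load(open("f6.pkl","rb"))
cv2.imwrite("pics/g6.png",cv2.resize(im[140:260,270:390],None,fx=5,fy=5,interpolation=cv2.INTER_CUBIC)[:,:,::-1])
E
```

```text
t 8.35 p [ 0.4336 -0.0845  0.1807] xang -77.51 tilt [-9.e-04  5.e-04 -1.e+00] F [-0.4   0.86  0.71] T [ 0.04  0.02 -0.01] open 0.994
```

View pics/f6.png

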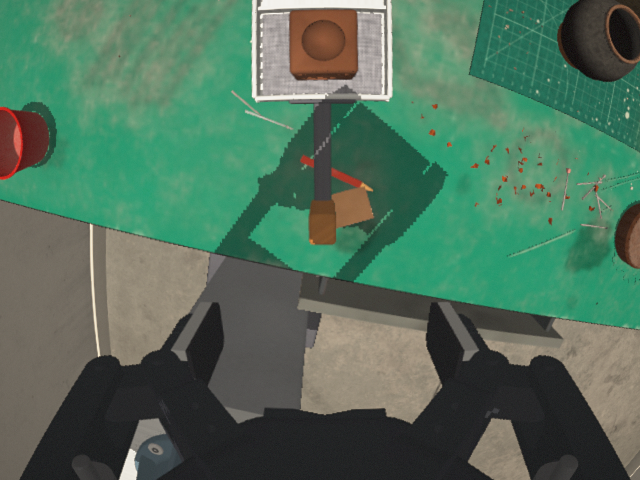

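View pics/g6.png

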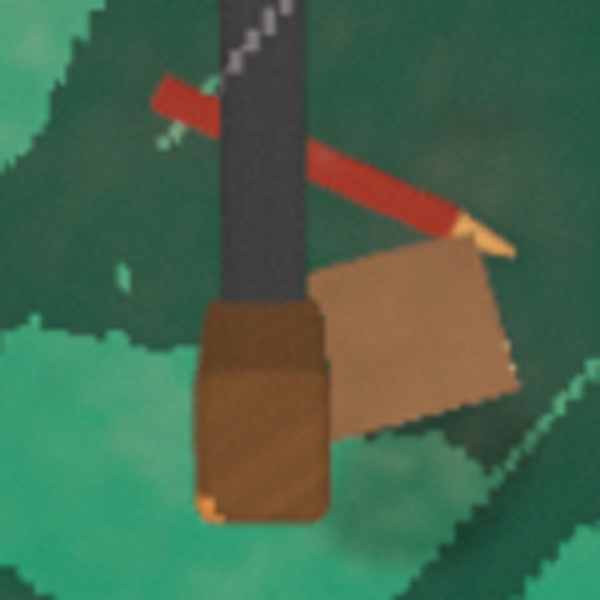

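```bash
python3 - <<'E'
from st import *
import pickle
c,im=pickle.load(open("f6.pkl","rb"))
o=telemetry.get_obs()
P=np.array([[198,369],[330,369],[329,521],[198,522]])/5+[269.6,139.6]
w=onz(c,P,.059);t=to_tool(o,w-o["eef_pos"]);print(w.mean(0),t.round(4),t.mean(0),np.linalg.norm(np.roll(w,-1,0)-w,axis=1))
Bq=np.array([[220,150],[305,150],[222,290],[305,290]])/5+[269.6,139.6]
t=to_tool(o,onz(c,Bq,.01)-o["eef_pos"]);print("bar",t.round(4))
d=t[0]-t[2];e=t[1]-t[3];print(np.degrees(np.arctan2(d[0],-d[1])),np.degrees(np.arctan2(e[0],-e[1])))
# triangulate handle top with f4? use f5-less: top camera predicted
T=cal("top");print(proj(T,w.mean(0)))
rim=onz(c,[[255,100],[391,100]],.022);d=rim[0]-rim[1];print("near rim",rim.round(4),np.linalg.norm(d),np.degrees(np.arctan2(d[1],d[0]))-90)
E
```

```text
[ 0.43476001 -0.08265299  0.059     ] [[-0.0107 -0.0119  0.1223]
 [ 0.0081 -0.0118  0.1223]
 [ 0.0081  0.011   0.1223]
 [-0.011   0.0112  0.1223]] [-0.00140466 -0.00037554  0.12231921] [0.01878112 0.02288121 0.01911936 0.02304604]
bar [[-0.0089 -0.0366  0.1713]
 [ 0.0052 -0.0365  0.1713]
 [-0.0087 -0.0129  0.1713]
 [ 0.0052 -0.0129  0.1713]]
-0.3676493166272301 -0.12696635135811718
[[326.93584878 287.34157598]]
near rim [[ 0.5153 -0.0107  0.022 ]
 [ 0.5382 -0.1144  0.022 ]] 0.10612555936067476 12.438549618010612
```

Request:
step_arm(
  plan=[
    [[-0.0015,0,0.04],[0,0,0]],
    [[-0.0015,0,0.08],[0,0,0]],
    [[-0.0015,0,0.12],[0,0,0]],
    [[-0.0015,0,0.145],[0,0,0]],
    [[-0.0015,0,0.15],[0,0,0]],
  ],
)

```text
time_s: 8.9
eef_pos: [0.4331, -0.0804, 0.0287]
eef_rot: [0.001, 0.781, -0.624, -0.003]
wrist_force: [-0.6, 0.1, 0.9]
opening: 0.995
```

Request:
step_arm(
  plan=[
    [[0,0,0],[0,0,0]],
    [[0,0,0],[0,0,0]],
    [[0,0,0],[0,0,0]],
    [[0,0,0],[0,0,0]],
    [[0,0,0],[0,0,0]],
  ],
  fingers=0,
)

```text
time_s: 9.4
eef_pos: [0.4352, -0.0822, 0.0323]
eef_rot: [-0.0, 0.781, -0.624, 0.001]
wrist_force: [-1.7, 0.1, 4.4]
opening: 0.226
```

Request:
step_arm(
  plan=[
    [[0,0,0],[0,0,0]],
    [[0,0,0],[0,0,0]],
    [[0,0,0],[0,0,0]],
  ],
)

```text
time_s: 9.7
eef_pos: [0.4351, -0.0822, 0.0322]
eef_rot: [-0.0, 0.781, -0.625, 0.001]
wrist_force: [-2.0, -0.0, 8.4]
opening: 0.224
```

```bash
python3 look.py f7
```

```text
t 9.7 p [ 0.4351 -0.0822  0.0322] xang -77.3 tilt [ 1.6e-03 -7.0e-04 -1.0e+00] F [-1.97 -0.02  8.38] T [0.16 0.   0.05] open 0.224
```

View pics/f7.png

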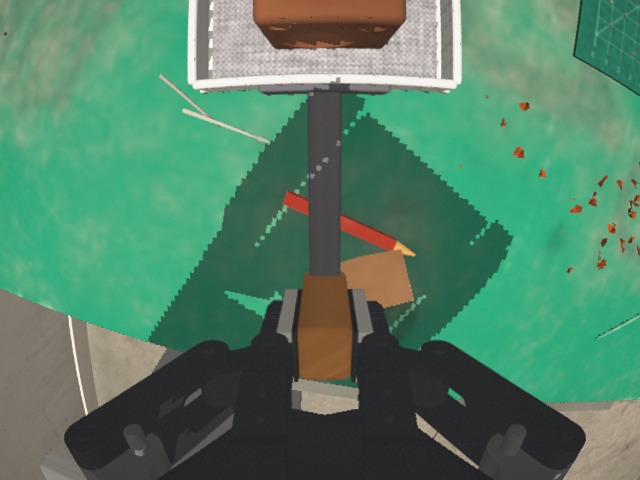

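Request:
step_arm(
  plan=[
    [[-0.004,-0.002,-0.0005],[0,0,0.5]],
    [[-0.014,-0.005,-0.0005],[0,0,1.5]],
    [[-0.028,-0.01,-0.0005],[0,0,2.6]],
    [[-0.043,-0.015,-0.0005],[0,0,3.8]],
    [[-0.058,-0.02,-0.0005],[0,0,5]],
  ],
)

```text
time_s: 10.25
eef_pos: [0.4421, -0.0218, 0.0325]
eef_rot: [0.0, 0.752, -0.659, 0.001]
wrist_force: [-1.0, -7.2, 1.5]
opening: 0.227
```

```bash
python3 st.py 0.450 0.0785 0.032; python3 - <<'E'
from st import *
import pickle
c,im=pickle.load(open("f7.pkl","rb"))
E
```

```text
t 10.25 p [ 0.4421 -0.0218  0.0325] xang -82.46 tilt [ 0.0019 -0.0019 -1.    ] F [-0.95 -7.24  1.51] T [-0.85  0.1  -0.75] open 0.227
shift [-0.0984 -0.021   0.0004]
```

Request:
step_arm(
  plan=[
    [[-0.016,-0.004,0],[0,0,1.3]],
    [[-0.032,-0.008,0],[0,0,2.5]],
    [[-0.048,-0.012,0],[0,0,3.8]],
    [[-0.064,-0.016,0],[0,0,5]],
    [[-0.08,-0.019,0],[0,0,6.3]],
  ],
)

```text
time_s: 10.75
eef_pos: [0.4503, 0.0603, 0.0325]
eef_rot: [-0.0, 0.715, -0.699, 0.001]
wrist_force: [-0.5, -7.6, 1.7]
opening: 0.226
```

Request:
step_arm(
  plan=[
    [[-0.01,-0.001,0],[0,0,0.8]],
    [[-0.0185,-0.002,0],[0,0,1.2]],
    [[-0.0185,-0.002,0],[0,0,1.2]],
    [[-0.0185,-0.002,0],[0,0,1.2]],
  ],
)

```text
time_s: 11.15
eef_pos: [0.4517, 0.0794, 0.0324]
eef_rot: [-0.001, 0.708, -0.706, 0.001]
wrist_force: [0.7, 0.4, 4.2]
opening: 0.222
```

```bash
python3 look.py f8; python3 - <<'E'
from st import *
for n,s in(("scene",(130,270,270,440)),("top",(130,310,220,390))):
    im=viewer.camera(n);np.save(f"i8_{n}.npy",im);a,b,c_,d=s
    cv2.imwrite(f"pics/h8_{n}.png",cv2.resize(im[a:b,c_:d],None,fx=4,fy=3.3 if n=="top" else 4,interpolation=cv2.INTER_CUBIC)[:,:,::-1])
E
```

```text
t 11.15 p [0.4517 0.0794 0.0324] xang -89.78 tilt [ 1.9e-03  1.0e-04 -1.0e+00] F [0.68 0.37 4.18] T [-0.   -0.32 -0.12] open 0.222
```

View pics/f8.png

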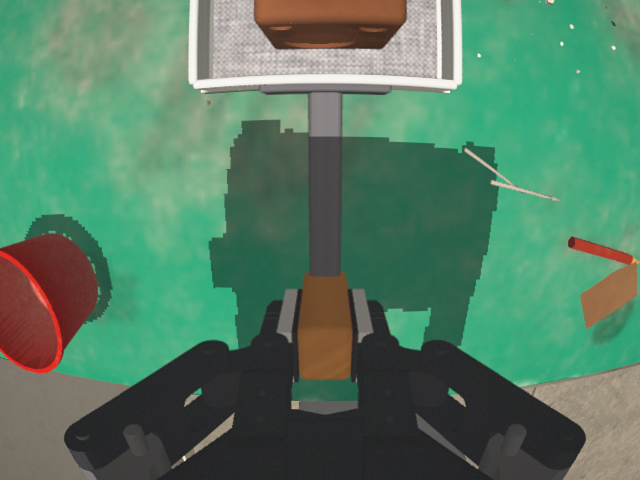

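View pics/h8_scene.png

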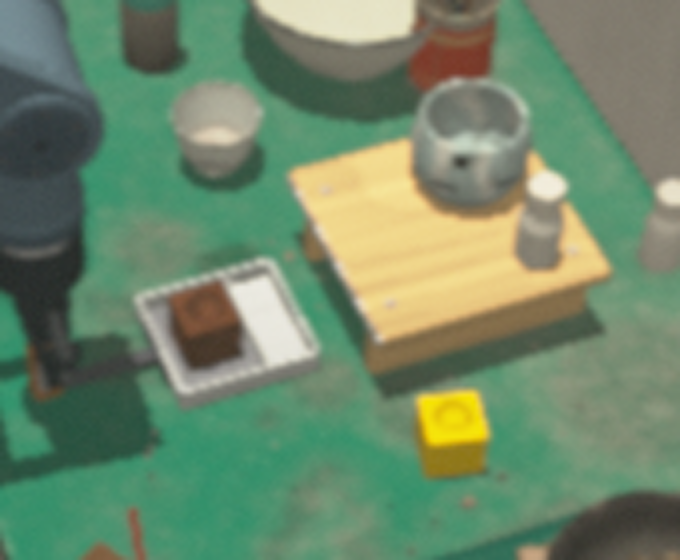

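View pics/h8_top.png

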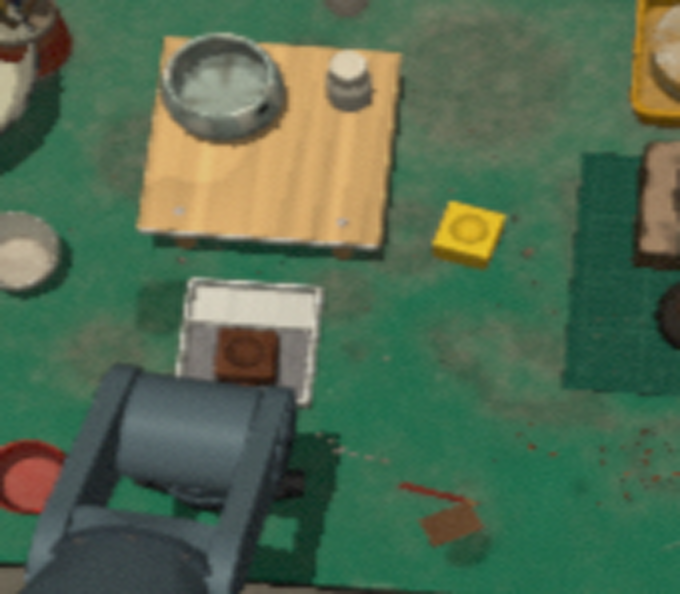

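```bash
python3 - <<'E'
from st import *
im=np.load("i8_top.npy")
cv2.imwrite("pics/k1.png",cv2.resize(im[185:235,248:322],None,fx=10,fy=10,interpolation=cv2.INTER_CUBIC)[:,:,::-1])
import pickle
c,_=pickle.load(open("f8.pkl","rb"));o=telemetry.get_obs()
t=to_tool(o,onz(c,[[190,88],[459,88]],.022)-o["eef_pos"]);print(t.round(4),np.linalg.norm(t[0]-t[1]))
im=np.load("i8_scene.npy")
cv2.imwrite("pics/k2.png",cv2.resize(im[160:240,295:375],None,fx=7,fy=7,interpolation=cv2.INTER_CUBIC)[:,:,::-1])
E
```

```text
[[-0.0535 -0.0941  0.0104]
 [ 0.0535 -0.0941  0.0104]] 0.10695835795651497
```

View pics/k1.png

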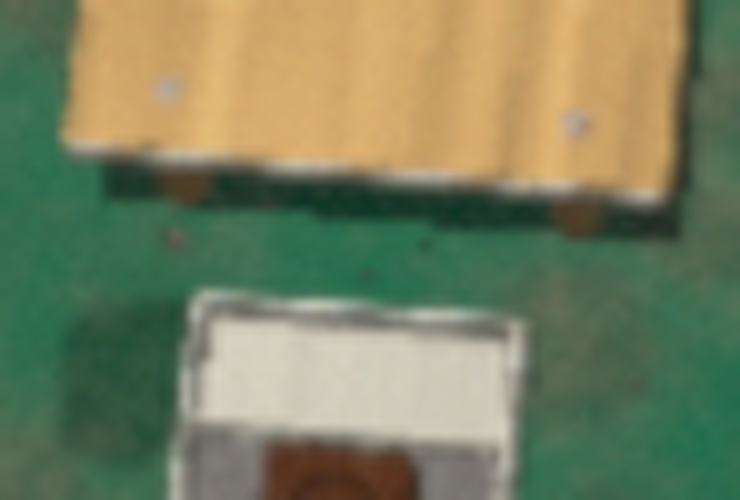

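View pics/k2.png

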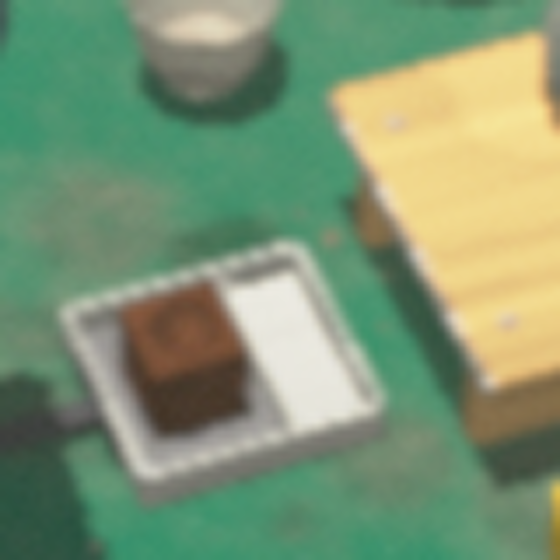

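```bash
python3 - <<'E'
from st import *
T=cal("top")
def g(l,r,z):
    P=np.array([l,r])/10+[247.55,184.55];w=onz(T,P,z);v=w[0]-w[1]
    print(w.round(4)[:,:2].tolist(),"mid",w.mean(0).round(4)[:2],"w",np.linalg.norm(v).round(4),"yaw",(np.degrees(np.arctan2(v[1],v[0]))-90).round(2))
g([64,138],[670,192],.074)
g([66,152],[668,205],.062)
g([187,203],[578,237],0)
g([168,88],[575,122],.074)
g([193,292],[524,316],.022)
E
```

```text
[[0.698, 0.1741], [0.697, -0.0208]] mid [0.6975 0.0767] w 0.1949 yaw -0.29
[[0.697, 0.1747], [0.6962, -0.0202]] mid [0.6966 0.0773] w 0.1949 yaw -0.22
[[0.7013, 0.1418], [0.701, 0.0107]] mid [0.7012 0.0762] w 0.1311 yaw -0.15
[[0.7176, 0.1428], [0.7177, 0.0116]] mid [0.7176 0.0772] w 0.1312 yaw 0.03
[[0.6649, 0.1338], [0.6662, 0.0248]] mid [0.6655 0.0793] w 0.109 yaw 0.71
```

Request:
step_arm(
  plan=[
    [[0.0005,-0.004,0],[0,0,0.2]],
    [[0.001,-0.01,0],[0,0,0.4]],
    [[0.001,-0.017,0],[0,0,0.4]],
    [[0.001,-0.024,0],[0,0,0.4]],
    [[0.001,-0.03,0],[0,0,0.4]],
  ],
)

```text
time_s: 11.8
eef_pos: [0.4754, 0.079, 0.0307]
eef_rot: [-0.004, -0.706, 0.708, 0.004]
wrist_force: [-18.0, 1.3, 18.4]
opening: 0.228
```

```bash
cat > topv.py <<'E'
from st import *
import sys
st();im=viewer.camera("top");cv2.imwrite(f"pics/{sys.argv[1]}.png",cv2.resize(im[165:265,248:328],None,fx=8,fy=6,interpolation=cv2.INTER_CUBIC)[:,:,::-1])
E
python3 topv.py k3
```

```text
t 11.8 p [0.4754 0.079  0.0307] xang -90.13 tilt [-1.210e-02  6.000e-04 -9.999e-01] F [-18.01   1.29  18.37] T [0.01 2.09 0.02] open 0.228
```

View pics/k3.png

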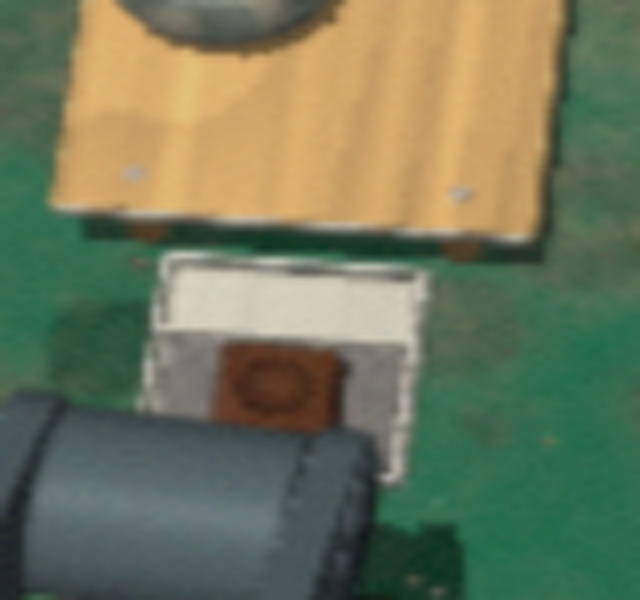

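Request:
step_arm(
  plan=[
    [[0,0,0],[0,0,0]],
    [[0,0,0],[0,0,0]],
    [[0,0,0],[0,0,0]],
  ],
)

```text
time_s: 12.15
eef_pos: [0.4768, 0.0789, 0.0308]
eef_rot: [-0.003, -0.706, 0.708, 0.003]
wrist_force: [-10.5, 0.5, 11.0]
opening: 0.226
```

```bash
python3 st.py
```

```text
t 12.15 p [0.4768 0.0789 0.0308] xang -90.14 tilt [-8.6e-03  6.0e-04 -1.0e+00] F [-10.47   0.54  11.05] T [0.14 1.31 0.09] open 0.226
```

Request:
step_arm(
  plan=[
    [[0,0,-0.001],[0,0,0]],
    [[0,0,-0.002],[0,0,0]],
    [[0,0,-0.002],[0,0,0]],
    [[0,0,-0.002],[0,0,0]],
  ],
)

```text
time_s: 12.55
eef_pos: [0.4791, 0.0787, 0.0326]
eef_rot: [-0.001, -0.706, 0.708, 0.001]
wrist_force: [-0.4, -0.1, -6.3]
opening: 0.228
```

```bash
python3 st.py
```

```text
t 12.55 p [0.4791 0.0787 0.0326] xang -90.18 tilt [-3.5e-03  2.0e-04 -1.0e+00] F [-0.42 -0.06 -6.26] T [0.05 0.93 0.08] open 0.228
```

Request:
step_arm(
  plan=[
    [[0,0,0.0005],[0,0,0]],
    [[0,0,0.0007],[0,0,0]],
    [[0,-0.003,0.0007],[0,0,0]],
    [[0,-0.006,0.0007],[0,0,0]],
    [[0,-0.009,0.0007],[0,0,0]],
  ],
)

```text
time_s: 13.05
eef_pos: [0.4903, 0.0785, 0.0331]
eef_rot: [0.0, -0.706, 0.708, -0.0]
wrist_force: [-1.0, 0.2, -6.6]
opening: 0.223
```

```bash
python3 topv.py k4
```

```text
t 13.05 p [0.4903 0.0785 0.0331] xang -90.2 tilt [ 2.e-04 -0.e+00 -1.e+00] F [-0.96  0.21 -6.56] T [ 0.04  0.97 -0.01] open 0.223
```

View pics/k4.png

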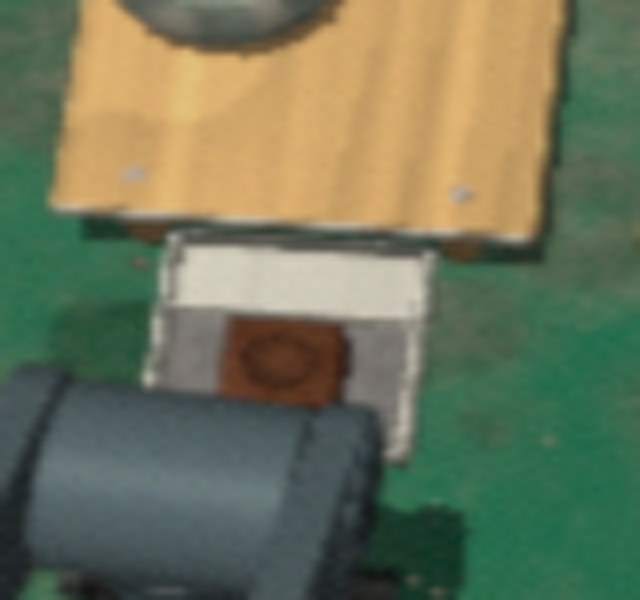

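Request:
step_arm(
  plan=[
    [[0,0,0.0006],[0,0,0]],
    [[0,-0.002,0.0008],[0,0,0]],
    [[0,-0.005,0.0008],[0,0,0]],
    [[0,-0.008,0.0008],[0,0,0]],
    [[0,-0.011,0.0008],[0,0,0]],
  ],
)

```text
time_s: 13.6
eef_pos: [0.5008, 0.0786, 0.0324]
eef_rot: [-0.0, -0.706, 0.708, 0.0]
wrist_force: [-5.3, 0.0, 0.2]
opening: 0.224
```

```bash
python3 st.py
```

```text
t 13.6 p [0.5008 0.0786 0.0324] xang -90.19 tilt [-4.e-04  0.e+00 -1.e+00] F [-5.31  0.03  0.19] T [ 0.07  1.09 -0.01] open 0.224
```

Request:
step_arm(
  plan=[
    [[0,-0.004,0],[0,0,0]],
    [[0,-0.009,0],[0,0,0]],
    [[0,-0.014,0],[0,0,0]],
    [[0,-0.019,0],[0,0,0]],
    [[0,-0.024,0],[0,0,0]],
  ],
)

```text
time_s: 14.1
eef_pos: [0.5246, 0.0785, 0.0324]
eef_rot: [-0.0, -0.706, 0.708, 0.0]
wrist_force: [-7.5, -0.9, 0.6]
opening: 0.227
```

```bash
python3 topv.py k5
```

```text
t 14.1 p [0.5246 0.0785 0.0324] xang -90.18 tilt [-0.0012  0.     -1.    ] F [-7.5  -0.87  0.64] T [0.05 1.16 0.02] open 0.227
```

View pics/k5.png

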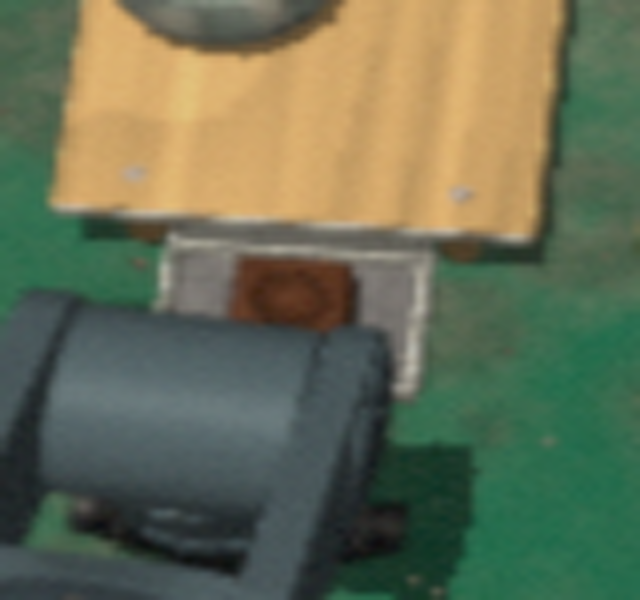

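Request:
step_arm(
  plan=[
    [[0,-0.005,0],[0,0,0]],
    [[0,-0.01,0],[0,0,0]],
    [[0,-0.015,0],[0,0,0]],
    [[0,-0.02,0],[0,0,0]],
    [[0,-0.025,0],[0,0,0]],
  ],
)

```text
time_s: 14.65
eef_pos: [0.5494, 0.0785, 0.0325]
eef_rot: [-0.0, -0.706, 0.708, 0.001]
wrist_force: [-7.1, 0.4, 1.9]
opening: 0.223
```

Request:
step_arm(
  plan=[
    [[0,-0.005,0],[0,0,0]],
    [[0,-0.01,0],[0,0,0]],
    [[0,-0.015,0],[0,0,0]],
    [[0,-0.02,0],[0,0,0]],
    [[0,-0.024,0],[0,0,0]],
  ],
)

```text
time_s: 15.15
eef_pos: [0.5736, 0.0784, 0.0324]
eef_rot: [-0.0, -0.706, 0.708, 0.0]
wrist_force: [-6.9, 1.2, 2.8]
opening: 0.224
```

```bash
python3 topv.py k6
```

```text
t 15.15 p [0.5736 0.0784 0.0324] xang -90.18 tilt [-1.1e-03  1.0e-04 -1.0e+00] F [-6.86  1.17  2.79] T [0.05 1.32 0.01] open 0.224
```

View pics/k6.png

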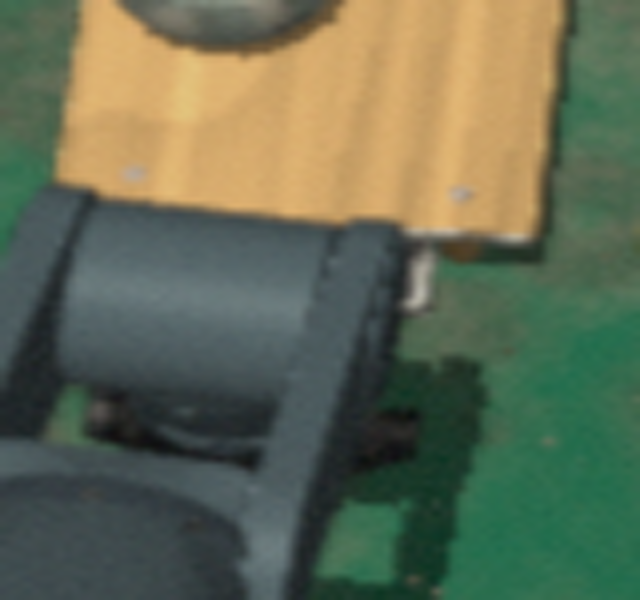

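Request:
step_arm(
  plan=[
    [[0,-0.004,0],[0,0,0]],
    [[0,-0.008,0],[0,0,0]],
    [[0,-0.012,0],[0,0,0]],
    [[0,-0.016,0],[0,0,0]],
    [[0,-0.019,0],[0,0,0]],
  ],
)

```text
time_s: 15.7
eef_pos: [0.5925, 0.0783, 0.0325]
eef_rot: [-0.0, -0.706, 0.708, 0.0]
wrist_force: [-7.1, 0.6, 2.4]
opening: 0.225
```

Request:
step_arm(
  plan=[
    [[0,-0.0015,0],[0,0,0]],
    [[0,-0.003,0],[0,0,0]],
    [[0,-0.0045,0],[0,0,0]],
    [[0,-0.006,0],[0,0,0]],
    [[0,-0.0075,0],[0,0,0]],
  ],
)

```text
time_s: 16.2
eef_pos: [0.5997, 0.0783, 0.0325]
eef_rot: [-0.001, -0.706, 0.708, 0.001]
wrist_force: [-7.4, 0.9, 2.1]
opening: 0.225
```

Request:
step_arm(
  plan=[
    [[0,-0.0015,0],[0,0,0]],
    [[0,-0.003,0],[0,0,0]],
    [[0,-0.0045,0],[0,0,0]],
    [[0,-0.006,0],[0,0,0]],
    [[0,-0.0075,0],[0,0,0]],
  ],
)

```text
time_s: 16.7
eef_pos: [0.6072, 0.0783, 0.0325]
eef_rot: [-0.001, -0.706, 0.708, 0.001]
wrist_force: [-8.0, -0.2, 2.4]
opening: 0.221
```

Request:
step_arm(
  plan=[
    [[0,-0.001,0],[0,0,0]],
    [[0,-0.002,0],[0,0,0]],
    [[0,-0.003,0],[0,0,0]],
    [[0,-0.004,0],[0,0,0]],
    [[0,-0.005,0],[0,0,0]],
  ],
)

```text
time_s: 17.2
eef_pos: [0.6122, 0.0782, 0.0324]
eef_rot: [-0.001, -0.706, 0.708, 0.001]
wrist_force: [-7.3, 0.6, 2.7]
opening: 0.226
```

Request:
step_arm(
  plan=[
    [[0,-0.001,0],[0,0,0]],
    [[0,-0.002,0],[0,0,0]],
    [[0,-0.003,0],[0,0,0]],
    [[0,-0.004,0],[0,0,0]],
    [[0,-0.005,0],[0,0,0]],
  ],
)

```text
time_s: 17.7
eef_pos: [0.6172, 0.0783, 0.0325]
eef_rot: [-0.001, -0.706, 0.708, 0.001]
wrist_force: [-7.4, -0.5, 1.7]
opening: 0.226
```

Request:
step_arm(
  plan=[
    [[0,-0.001,0],[0,0,0]],
    [[0,-0.002,0],[0,0,0]],
    [[0,-0.003,0],[0,0,0]],
    [[0,-0.004,0],[0,0,0]],
    [[0,-0.005,0],[0,0,0]],
  ],
)

```text
time_s: 18.2
eef_pos: [0.6222, 0.0782, 0.0325]
eef_rot: [-0.001, -0.706, 0.708, 0.001]
wrist_force: [-8.0, -0.6, 3.0]
opening: 0.23
```

Request:
step_arm(
  plan=[
    [[0,-0.001,0],[0,0,0]],
    [[0,-0.002,0],[0,0,0]],
    [[0,-0.003,0],[0,0,0]],
    [[0,-0.004,0],[0,0,0]],
    [[0,-0.005,0],[0,0,0]],
  ],
)

```text
time_s: 18.7
eef_pos: [0.6272, 0.0782, 0.0325]
eef_rot: [-0.001, -0.706, 0.708, 0.001]
wrist_force: [-8.2, -0.3, 2.9]
opening: 0.229
```

Request:
step_arm(
  plan=[
    [[0,-0.001,0],[0,0,0]],
    [[0,-0.002,0],[0,0,0]],
    [[0,-0.003,0],[0,0,0]],
    [[0,-0.004,0],[0,0,0]],
  ],
)

```text
time_s: 19.1
eef_pos: [0.6312, 0.0782, 0.0325]
eef_rot: [-0.001, -0.706, 0.708, 0.001]
wrist_force: [-8.0, -0.3, 1.5]
opening: 0.226
```

Request:
step_arm(
  plan=[
    [[0,-0.001,0],[0,0,0]],
    [[0,-0.002,0],[0,0,0]],
    [[0,-0.003,0],[0,0,0]],
    [[0,-0.004,0],[0,0,0]],
  ],
)

```text
time_s: 19.5
eef_pos: [0.6352, 0.0782, 0.0325]
eef_rot: [-0.001, -0.706, 0.708, 0.001]
wrist_force: [-8.5, -0.1, 2.2]
opening: 0.227
```

Request:
step_arm(
  plan=[
    [[0,-0.001,0],[0,0,0]],
    [[0,-0.002,0],[0,0,0]],
    [[0,-0.003,0],[0,0,0]],
    [[0,-0.004,0],[0,0,0]],
  ],
)

```text
time_s: 19.9
eef_pos: [0.6392, 0.0782, 0.0325]
eef_rot: [-0.001, -0.706, 0.708, 0.001]
wrist_force: [-6.0, -0.6, 1.7]
opening: 0.226
```

Request:
step_arm(
  plan=[
    [[0,-0.001,0],[0,0,0]],
    [[0,-0.002,0],[0,0,0]],
    [[0,-0.003,0],[0,0,0]],
    [[0,-0.004,0],[0,0,0]],
  ],
)

```text
time_s: 20.3
eef_pos: [0.6432, 0.0781, 0.0325]
eef_rot: [-0.001, -0.706, 0.708, 0.001]
wrist_force: [-8.1, -0.2, 2.0]
opening: 0.221
```

Request:
step_arm(
  plan=[
    [[0,-0.001,0],[0,0,0]],
    [[0,-0.002,0],[0,0,0]],
    [[0,-0.003,0],[0,0,0]],
    [[0,-0.004,0],[0,0,0]],
  ],
)

```text
time_s: 20.7
eef_pos: [0.6469, 0.0782, 0.0325]
eef_rot: [-0.001, -0.706, 0.708, 0.001]
wrist_force: [-8.8, 0.1, 3.3]
opening: 0.227
```

Request:
step_arm(
  plan=[
    [[0,-0.001,0],[0,0,0]],
    [[0,-0.002,0],[0,0,0]],
  ],
)

```text
time_s: 20.9
eef_pos: [0.6489, 0.0782, 0.0325]
eef_rot: [-0.001, -0.706, 0.708, 0.001]
wrist_force: [-9.0, -0.5, 2.1]
opening: 0.221
```

```bash
python3 st.py
```

```text
t 20.9 p [0.6489 0.0782 0.0325] xang -90.18 tilt [-2.3e-03  1.0e-04 -1.0e+00] F [-8.97 -0.54  2.11] T [0.01 1.41 0.01] open 0.221
```

Request:
step_arm(
  plan=[
    [[0,-0.001,0],[0,0,0]],
    [[0,-0.002,0],[0,0,0]],
  ],
)

```text
time_s: 21.1
eef_pos: [0.6493, 0.0782, 0.0325]
eef_rot: [-0.002, -0.706, 0.708, 0.002]
wrist_force: [-19.3, -1.4, 11.3]
opening: 0.228
```

Request:
step_arm(
  plan=[
    [[0,0.0008,0],[0,0,0]],
    [[0,0.0012,0],[0,0,0]],
  ],
)

```text
time_s: 21.3
eef_pos: [0.6494, 0.0782, 0.0325]
eef_rot: [-0.001, -0.706, 0.708, 0.001]
wrist_force: [-8.6, -0.8, 3.4]
opening: 0.227
```

```bash
python3 st.py
```

```text
t 21.3 p [0.6494 0.0782 0.0325] xang -90.17 tilt [-0.0028 -0.     -1.    ] F [-8.56 -0.76  3.38] T [0.02 1.39 0.02] open 0.227
```

Request:
step_arm(
  plan=[
    [[0,0.0005,0],[0,0,0]],
    [[0,0.0005,0],[0,0,0]],
  ],
)

```text
time_s: 21.5
eef_pos: [0.6493, 0.0781, 0.0325]
eef_rot: [-0.001, -0.706, 0.708, 0.001]
wrist_force: [-7.8, 0.2, 3.5]
opening: 0.225
```

Request:
step_arm(
  plan=[
    [[0,0,0],[0,0,0]],
    [[0,0,0],[0,0,0]],
    [[0,0,0],[0,0,0]],
    [[0,0,0],[0,0,0]],
    [[0,0,0],[0,0,0]],
  ],
  fingers=60,
)

```text
time_s: 22.0
eef_pos: [0.6505, 0.078, 0.0325]
eef_rot: [0.0, -0.706, 0.708, -0.0]
wrist_force: [-0.1, 0.0, 0.9]
opening: 0.596
```

```bash
python3 look.py f9
```

```text
t 22.0 p [0.6505 0.078  0.0325] xang -90.2 tilt [ 8.e-04 -0.e+00 -1.e+00] F [-0.1  0.   0.9] T [ 0.02 -0.05  0.02] open 0.596
```

View pics/f9.png

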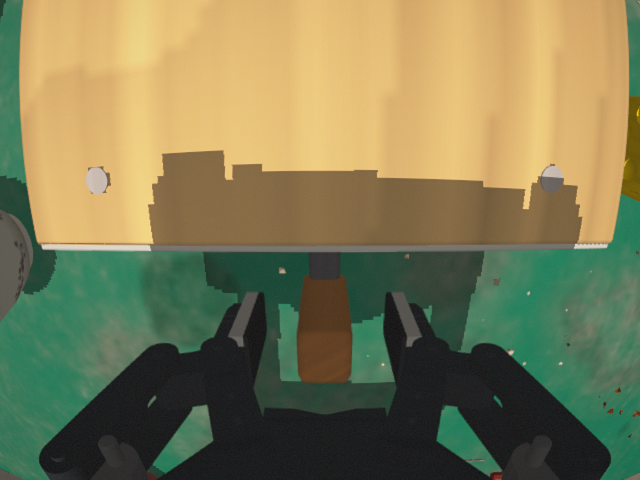

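Request:
step_arm(
  plan=[
    [[0,0,-0.01],[0,0,0]],
    [[0,0,-0.03],[0,0,0]],
    [[0,0,-0.06],[0,0,0]],
    [[0,0.02,-0.1],[0,0,0]],
    [[0,0.06,-0.12],[0,0,0]],
  ],
)

```text
time_s: 22.55
eef_pos: [0.5935, 0.0777, 0.1571]
eef_rot: [0.003, -0.706, 0.708, -0.003]
wrist_force: [-0.4, -0.5, 1.3]
opening: 0.595
```

Request:
step_arm(
  plan=[
    [[0,0.04,-0.015],[0,0,0]],
    [[0,0.08,-0.02],[0,0,0]],
    [[0,0.12,-0.02],[0,0,0]],
    [[0,0.12,-0.02],[0,0,0]],
    [[0,0.12,-0.02],[0,0,0]],
  ],
)

```text
time_s: 23.05
eef_pos: [0.4703, 0.0787, 0.1734]
eef_rot: [0.001, -0.706, 0.708, -0.001]
wrist_force: [-0.5, 0.2, 0.8]
opening: 0.606
```

```bash
python3 look.py f10; python3 topv.py k7
```

```text
t 23.05 p [0.4703 0.0787 0.1734] xang -90.19 tilt [ 2.4e-03 -2.0e-04 -1.0e+00] F [-0.47  0.17  0.8 ] T [ 0.02 -0.03  0.01] open 0.606
t 23.1 p [0.4713 0.0785 0.1735] xang -90.19 tilt [ 2.9e-03 -3.0e-04 -1.0e+00] F [-0.03  0.03  0.17] T [ 0.05 -0.02  0.  ] open 0.598
```

View pics/f10.png

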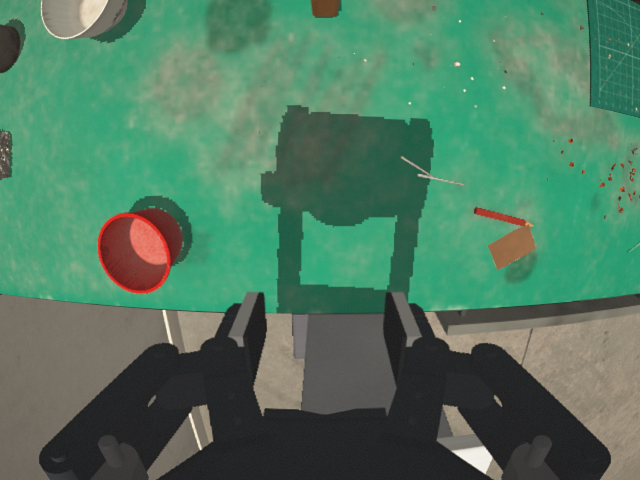

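Request:
step_arm(
  plan=[
    [[0,-0.03,0],[0,0,0]],
    [[0,-0.06,0],[0,0,0]],
    [[0,-0.09,0],[0,0,0]],
    [[0,-0.09,0],[0,0,0]],
    [[0,-0.09,0],[0,0,0]],
  ],
)

```text
time_s: 23.65
eef_pos: [0.5609, 0.0782, 0.1716]
eef_rot: [-0.0, -0.706, 0.708, 0.0]
wrist_force: [0.6, 0.6, -0.2]
opening: 0.602
```

```bash
python3 look.py f11; python3 -c "
import pickle,cv2
c,im=pickle.load(open('f11.pkl','rb'));cv2.imwrite('pics/g11.png',cv2.resize(im[30:190,190:460],None,fx=2.9,fy=3.5,interpolation=cv2.INTER_CUBIC)[:,:,::-1])"
```

```text
t 23.65 p [0.5609 0.0782 0.1716] xang -90.2 tilt [-1.2e-03  1.0e-04 -1.0e+00] F [ 0.61  0.57 -0.19] T [ 0.02  0.02 -0.02] open 0.602
```

View pics/f11.png

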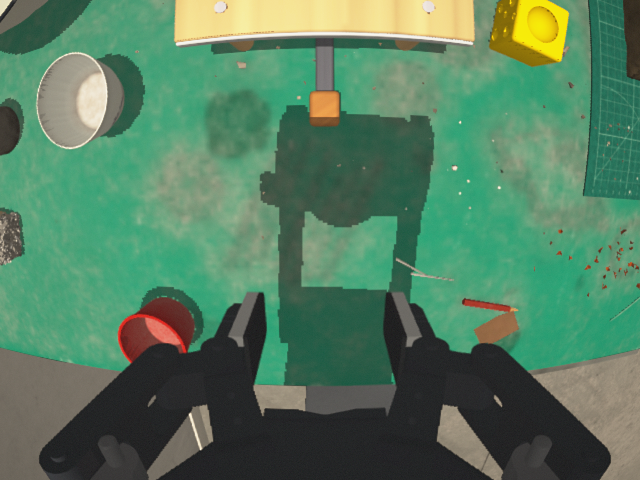

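View pics/g11.png

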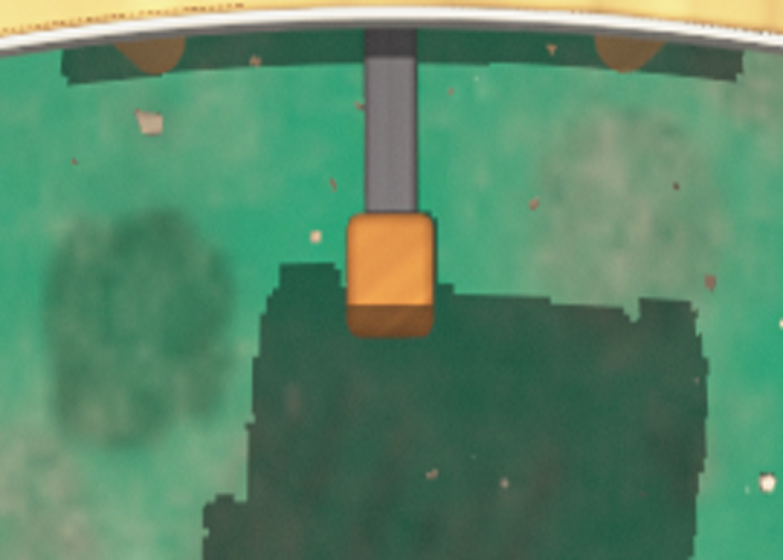

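```bash
python3 - <<'E'
from st import *
import pickle
c,_=pickle.load(open("f11.pkl","rb"))
u=lambda P:np.array(P)/[2.9,3.5]+[189.6,29.6]
w=onz(c,u([[348,215],[434,215],[434,305],[348,305]]),.059);print(w.mean(0))
d=onz(c,[[175.5,44.5],[473,43.5]],.062);print(d,d.mean(0))
b=onz(c,u([[365,60],[415,60],[365,205],[415,205]]),.012);b2=(b[:2].mean(0)-b[2:].mean(0));print("bar yaw",np.degrees(np.arctan2(b2[1],b2[0])))
E
python3 -c "
from bench import viewer;import cv2
cv2.imwrite('pics/s12.png',viewer.camera('scene')[:,:,::-1])"
```

```text
[0.65036162 0.07787912 0.059     ]
[[ 0.69726793  0.17837771  0.062     ]
 [ 0.69720919 -0.02260979  0.062     ]] [0.69723856 0.07788396 0.062     ]
bar yaw -0.19889274432897716
```

View pics/s12.png

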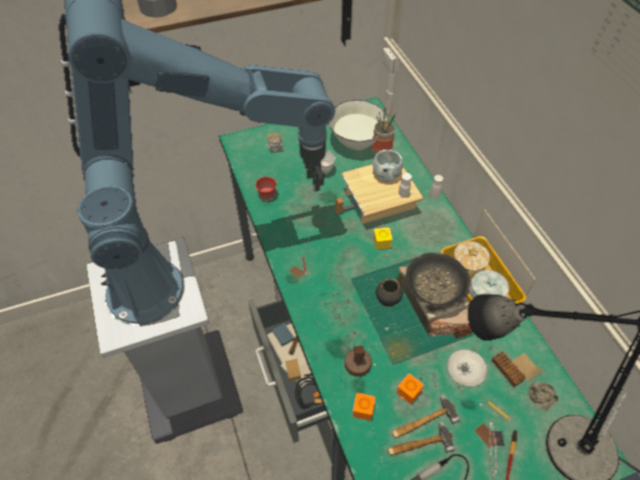

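```bash
python3 -c "
from bench import ticket;print(ticket.hand_in())"
```

```text
the job is handed in; nothing more can be done
None
```

I put the brown dapping block in the tray's front pocket, slid the tray under the shelf to the back stop, let go, and handed the job in at about 23.8 s. The hand-in gave no verdict.

**Last checks:**
- **Position:** The tray is centred in the bay to within about 1 mm and turned about -0.2° from straight. Its origin is about 0.109 m into the shelf, within the 62–112 mm range given.
- **Contact with the stop:** The sliding force of about 8 N rose sharply to 19 N, with no sideways force. That is about 11 N on the stop, after which I eased off and released. The handle was still at the contact position afterwards.
- **Other things on the bench:** The tea cup, red cup, jar, dolly, grit bottle and stone look undisturbed in the last picture.

**What went less well or could not be checked:**
- **Brief lift:** I corrected the height too far before the shelf's mouth, and the tray was carried for a moment, by about 1 mm at most. I set it back down before it was well into the bay, and it slid from there.
- **Early push:** The first push pressed down too hard, with about 18 N at the wrist. The pictures showed the tray still short of the shelf then.
- **Not seen directly:** I could not see the feeler or the block under the deck. I am relying on the force rise, the tray position and the block's clearance.

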